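# Load the centrifuge in balance

### The job

Load the centrifuge for the next spin: take the two ochre-capped and the two light-blue-capped tubes from the grey open rack on the side table and lower each to the bottom of a bucket of its own, caps up, without dropping it. The rotor must be balanced, so the two ochre tubes go opposite each other and so do the two light-blue ones. Leave the two purple-capped tubes standing in the rack; they are not spun.

Things in the scene. Friction and masses are not known exactly. Their poses are not given: they have to be found in the camera images.
- ochre_1: Tall serum tube, ochre (orange-yellow) cap: 104 mm tall in all, body 16 mm, cap 19 mm in diameter and 22 mm high. To be spun. Starts, like all six tubes, in the grey open rack on the side table at the robot's right; which tube is in which place changes. Take it by the cap, pull straight up. Origin: centre of its foot; z up along the tube; x at the start along the rack's long side.
- ochre_2: The other ochre-capped tube, same size and weight as ochre_1; to be spun. The rack has 7 x 3 square 18 mm holes 22 mm apart, floor 4 mm and top grid 53 mm above the table; the six tubes stand in every second hole, 3 along by 2 across, 44 mm apart both ways, nothing between them. Origin: centre of its foot; z up along the tube; x at the start along the rack's long side.
- blue_1: Short citrate tube, white body, light-blue cap: 81 mm tall in all, body 13 mm, cap 16 mm in diameter and 19 mm high. To be spun; lighter than an ochre tube. Starts upright in any one of the rack's six places. Take it by the cap, pull straight up. Origin: centre of its foot; z up along the tube; x at the start along the rack's long side.
- blue_2: The other light-blue-capped tube, same size and weight as blue_1; to be spun. Starts upright in any one of the rack's six places. Origin: centre of its foot; z up along the tube; x at the start along the rack's long side.
- purple_1: Short whole-blood tube, purple cap: 81 mm tall in all, body 13 mm, cap 16 mm in diameter and 23 mm high. Not spun: it stays in its hole. Starts upright in any one of the rack's six places. Origin: centre of its foot; z up along the tube; x at the start along the rack's long side.
- purple_2: Short whole-blood tube, purple cap: 81 mm tall in all, body 13 mm, cap 16 mm in diameter and 23 mm high. Not spun: it stays in its hole. Starts upright in any one of the rack's six places. Origin: centre of its foot; z up along the tube; x at the start along the rack's long side.
- bucket_1: One of the four round aluminium buckets of the white bench centrifuge on the trolley, 65 mm from the rotor axis; numbered anticlockwise from above, this one is opposite bucket_3. Mouth 37 mm wide, bore tapering from 33 mm just below it to 22 mm at the floor; the floor lies 50 mm below the mouth, so a seated ochre tube stands 54 mm and a blue one 31 mm above it. Origin: centre of the mouth, 118 mm above the trolley top; z up, x outward from the rotor axis.
- bucket_2: Bucket, 65 mm from the rotor axis; numbered anticlockwise from above, this one is opposite bucket_4. The machine's top face lies 3 mm below the mouths, the hub is level with them; the housing is 285 x 265 mm; the open lid leans back 12 degrees from its rear edge, 145 mm behind the rotor axis, up to 380 mm. Origin: centre of the mouth, 118 mm above the trolley top; z up, x outward from the rotor axis.
- bucket_3: Bucket, 65 mm from the rotor axis; numbered anticlockwise from above, this one is opposite bucket_1. The rotor starts at any angle, turns when pushed sideways with about half a newton at a bucket and stays where it is left. Origin: centre of the mouth, 118 mm above the trolley top; z up, x outward from the rotor axis.
- bucket_4: Bucket, 65 mm from the rotor axis; numbered anticlockwise from above, this one is opposite bucket_2. All four are identical (bore: see bucket_1); each hangs on pins beside its mouth, held upright by a light spring, and gives a little outward when its foot is pushed. Origin: centre of the mouth, 118 mm above the trolley top; z up, x outward from the rotor axis.
Things that resemble listed ones, but are neither listed nor needed, are in the scene too. What is shaped like the ochre_1 but green or red is not meant.

How it is judged:
By the outcome, as a careful person would: the job done as asked, in the order asked, and still so for the second after the job is handed in, with the robot touching nothing.
It also fails if it takes over 122 s, if anything falls off the work surface, if the arm or the gripper's body presses on something with over 40 N, if the wrist force passes 120 N, or if a joint passes its speed limit or range.

### The arm

A 6-joint arm with a two-finger parallel gripper is mounted at the origin on a cart in front of the work surface, level with it; the furniture and walls round the work are solid. World frame = base frame: x ahead of the robot, y to its left, z up, the work surface at z = 0. Lengths are in m, angles in rad, forces in N, time in s.
With the tool pointing down it reaches from about 0.375 to 0.9 m from the base axis. Payload 3.1 kg.
Tool frame: the origin (TCP) lies on the centre line of the jaws, within the pads' length; the fingertips stand 14 mm ahead of it and the grasp point (between the pads) lies 5 mm behind it; y points along the fingers, z is the direction in which the jaws open and shut, and the axes are right-handed (so a half turn about y gives the same grasp; the last joint's range is limited). The gripper opens to 87 mm and grips with 3 to 60 N. Pads are 19 mm wide; open, the fingers measure 117 mm over their backs; the gripper's body (75 mm by 190 mm) begins 51 mm behind the grasp point.
Start: joints at [-1.29, 0.527, 1.433, -0, 1.181, -0.178], TCP at [0.277, -0.56, 0.237] pointing down, gripper open.
Joint ranges: [-3.08, 3.08], [-0.75, 2.2], [0.22, 2.44], [-1.43, 4.57], [0, 2.65], [-2.85, 2.85]. Speed limits (rad/s): [2.79, 2.79, 3.14, 3.14, 3.14, 3.14].

### API

Orientations are given as a unit quaternion [x, y, z, w].
In Python, from rig import robot, vision gives the robot as it stands.
- The arm moves only by the shell command python3 -m crank 'ROWS' [FORCE]. ROWS is JSON, a list of rows, each a list of 7 numbers: the shift along the tool's x, y, z as a fraction of full scale, then the turn, a rotation vector about the tool's x, y, z as a fraction of full scale, then the gripper command: -1 is shut, 1 is fully open, values between are in proportion. In form: [[x, y, z, wx, wy, wz, grip], ...]. A call has 1 to 10 rows; each row is the pose to reach, as a shift and turn from the pose commanded when the call began, along the tool's axes at that moment, turning the shorter way round; what a row does not reach only later rows make up. Full scale, the value 1, is 50 cm for a shift and pi rad for a turn. A row lasts 1/8 s, in which the tool goes at most 62.5 mm and 10.7 degrees, less where a joint would pass 70% of its speed; a pose out of reach is approached as far as the arm can. A call with a number of a shift or a turn outside -1 to 1 is refused whole. A call with a gripper value outside its range is refused whole. The fingers move at their own pace and stop on an object; FORCE is the grip in N (left out, the last holds). Time passes only in rows, so rows that repeat a pose let the fingers close. It gives the time, the measured TCP pose, the force and the opening at its end, in the units of the state.
- robot.get_obs(): the state, without advancing time (a new reading comes with each control period).
- vision.camera(name): name is "scene" or "top"; returns the picture (384x512x3 uint8, blue, green, red); there is no depth.
- vision.camera_info(name): a dict with "vfov" (degrees; the focal length in pixels is half the picture's height over the tangent of half this angle, whatever the lens; pixels are square), "cx", "cy" (the principal point, pixels), "world_from_camera" (4x4, takes a point from camera to world coordinates). Camera axes: x right, y up, looking along -z (the intrinsics and any distortion apply to the point x, -y, -z); pixel columns grow to the right and rows downward; lengths in m; the calibration is good to about 2 mm. A picture is of the moment at which its call begins. camera_info takes no time and is no camera call.
- robot.hand_in(): hands the job in, once; it reports no verdict.
The state is a dict: "time": time; "q": joint angles; "joint_velocities": joint speeds; "joint_torque": joint torques, N m; "position": TCP position; "tool_rot": TCP orientation; "ft_force": force on the tool from outside, world axes, zero at the start; "moment": the same for the moment, N m; "grip_width": finger opening in m.
Only numpy, scipy, OpenCV 4.12 (cv2) and the standard library are available. Lean on these libraries where they do the work, as an engineer would, in place of code of your own. Each camera call takes 0.05 s, during which the arm holds its last target.

## Working session

There is one attempt and no reset: what is moved stays moved. The work goes in short steps, Python scripts to look and compute and a shell command to move; the robot and the scene stay as the last step left them, time stands still between calls to the robot, and variables do not carry over. Pictures are saved under pics/ and viewed, and the job is handed in when it is done.

```bash
ls -la; mkdir -p pics; python3 - <<'E'
from rig import robot, vision
import cv2, numpy as np
print(robot.get_obs())
for n in ("scene","top"):
    print(n, vision.camera_info(n))
    cv2.imwrite(f"pics/{n}0.png", vision.camera(n))
E
```

```text
total 12
drwxr-xr-x  3 agent agent 4096 Dec  6 03:51 .
drwxr-xr-x 23 root  root  4096 Dec  6 03:51 ..
drwxr-xr-x  2 agent agent 4096 Dec  6 03:51 pics
{'time': 0.0, 'q': array([-1.28950455e+00,  5.28501900e-01,  1.43394757e+00, -1.62238103e-06,
        1.18140056e+00, -1.78492939e-01]), 'joint_velocities': array([-0.00010244, -0.00124966, -0.00064538, -0.00205003,  0.00011447,
       -0.00179856]), 'joint_torque': array([ 1.81192736e-04, -4.40041924e+01, -1.76597857e+01,  6.33521006e-02,
        5.85227937e-02, -1.65051201e-04]), 'position': array([ 0.27717078, -0.55936418,  0.23553527]), 'tool_rot': array([-0.16117199,  0.68929999, -0.68770595,  0.16108892]), 'ft_force': array([-0.15389202, -0.17905123, -0.57094567]), 'moment': array([ 0.00317407, -0.03323196,  0.00309834]), 'grip_width': 0.08651765038106514}
scene {'vfov': 48.70418002324617, 'cx': 257.62262371365364, 'cy': 191.15922525966099, 'world_from_camera': array([[ 0.65146506,  0.33142264, -0.68246048, -0.18926771],
       [-0.75864027,  0.2755267 , -0.59038121, -0.75588412],
       [-0.00762962,  0.90235474,  0.43092658,  0.54830718],
       [ 0.        ,  0.        ,  0.        ,  1.        ]])}
top {'vfov': 54.43261465989569, 'cx': 252.51757372650061, 'cy': 191.00286592231882, 'world_from_camera': array([[ 1.99955927e-02,  9.87741022e-01, -1.54815535e-01,
         3.60430892e-01],
       [-9.99799966e-01,  1.96843375e-02, -3.54334736e-03,
        -1.39410019e-01],
       [-4.52468289e-04,  1.54855418e-01,  9.87937040e-01,
         1.17985342e+00],
       [ 0.00000000e+00,  0.00000000e+00,  0.00000000e+00,
         1.00000000e+00]])}
```

View pics/scene0.png

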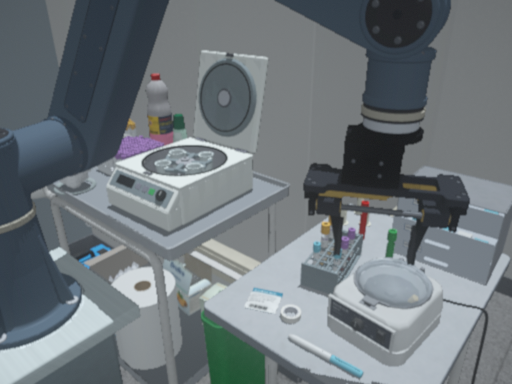

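View pics/top0.png

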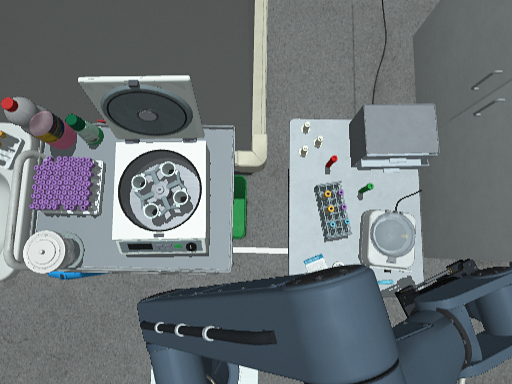

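```bash
python3 - <<'E'
import cv2
a=cv2.imread('pics/top0.png'); b=cv2.imread('pics/scene0.png')
cv2.imwrite('pics/t_rack.png',cv2.resize(a[170:250,300:380],None,fx=7,fy=7,interpolation=cv2.INTER_CUBIC))
cv2.imwrite('pics/t_cent.png',cv2.resize(a[140:260,105:215],None,fx=5,fy=5,interpolation=cv2.INTER_CUBIC))
cv2.imwrite('pics/s_rack.png',cv2.resize(b[190:300,280:410],None,fx=5,fy=5,interpolation=cv2.INTER_CUBIC))
cv2.imwrite('pics/s_cent.png',cv2.resize(b[130:220,100:260],None,fx=5,fy=5,interpolation=cv2.INTER_CUBIC))
E
```

```text
(no output)
```

View pics/t_rack.png

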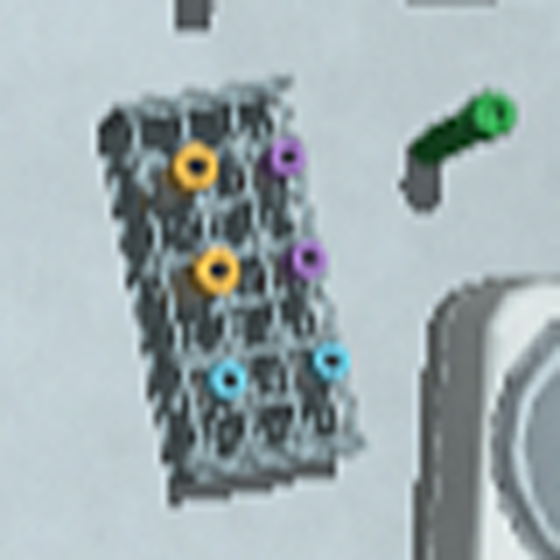

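View pics/t_cent.png

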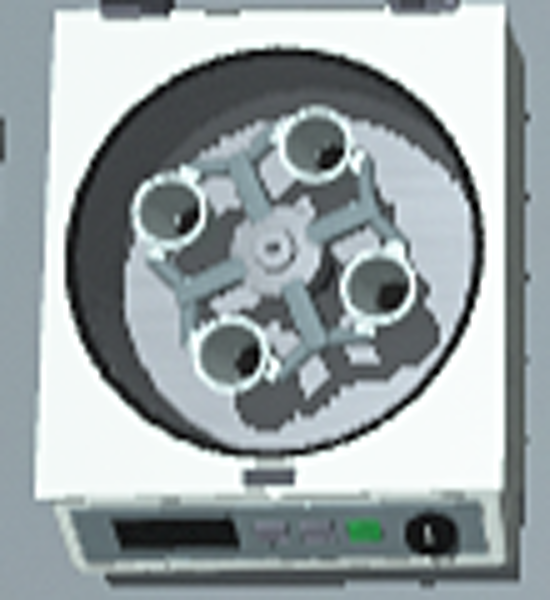

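View pics/s_rack.png

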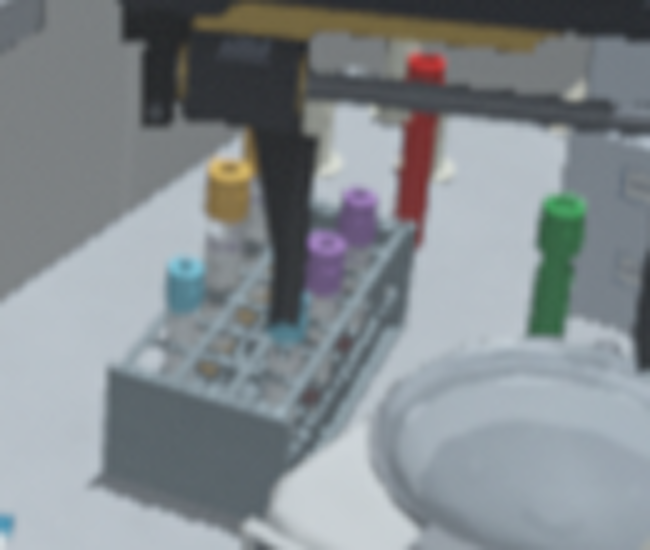

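View pics/s_cent.png

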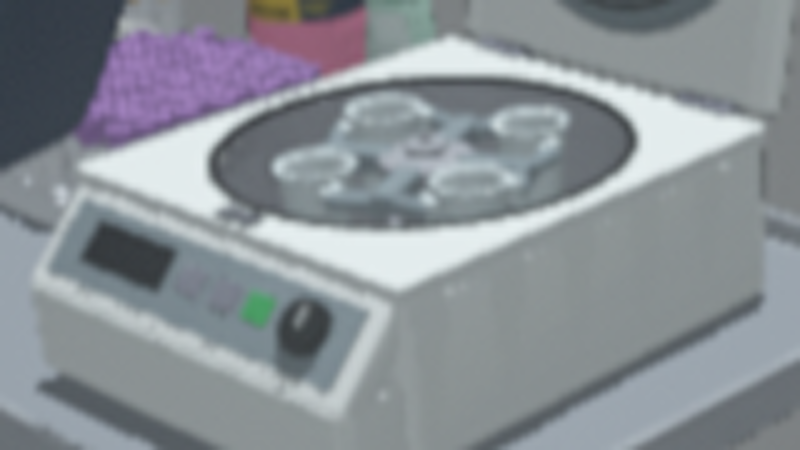

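```bash
cat > h.py <<'E'
import numpy as np, cv2
from rig import vision, robot
def cam(n):
    i=vision.camera_info(n); f=192/np.tan(np.radians(i['vfov'])/2)
    return f,i['cx'],i['cy'],np.array(i['world_from_camera'])
def proj(n,P):
    f,cx,cy,T=cam(n); P=np.atleast_2d(P)
    c=(P-T[:3,3])@T[:3,:3]
    return np.c_[cx+f*c[:,0]/-c[:,2], cy-f*c[:,1]/-c[:,2]]
def ray(n,uv):
    f,cx,cy,T=cam(n)
    d=np.array([(uv[0]-cx)/f,-(uv[1]-cy)/f,-1.]); return T[:3,3],T[:3,:3]@d
def atz(n,uv,z):
    o,d=ray(n,uv); return o+d*(z-o[2])/d[2]
def tri(uv1,uv2,n1='top',n2='scene'):
    (o1,d1),(o2,d2)=ray(n1,uv1),ray(n2,uv2)
    d1=d1/np.linalg.norm(d1);d2=d2/np.linalg.norm(d2)
    s=np.linalg.lstsq(np.c_[d1,-d2],o2-o1,rcond=None)[0]
    a,b=o1+s[0]*d1,o2+s[1]*d2
    return (a+b)/2,np.linalg.norm(a-b)
E
python3 - <<'E'
from h import *
def up(c,off,k): return ((c[0]+.5)/k-.5+off[0],(c[1]+.5)/k-.5+off[1])
T=lambda c:up(c,(300,170),7); S=lambda c:up(c,(280,190),5)
for n,a,b in [('oB',(217,270),(230,166)),('bA',(228,380),(186,265)),('pA',(288,156),(360,195)),('pB',(309,258),(327,240))]:
    print(n,*tri(T(a),S(b)))
T=lambda c:up(c,(105,140),5); S=lambda c:up(c,(100,130),5)
for n,a,b in [('far',(317,143),(530,123)),('left',(168,211),(385,112)),('near',(231,353),(316,165)),('right',(378,284),(472,183))]:
    print(n,*tri(T(a),S(b)))
E
```

```text
oB [ 0.48251627 -0.36127283  0.10834461] 0.0009067045771107553
bA [ 0.43891755 -0.37004787  0.08482089] 0.0012490758105369968
pA [ 0.53398283 -0.39625155  0.08453447] 0.0024384957666901495
pB [ 0.49082815 -0.40455608  0.08572291] 0.0013420151446611585
far [0.58822114 0.11282468 0.11631808] 0.0031079152890203703
left [0.54763665 0.19632522 0.11496614] 0.00016599430102561338
near [0.46517518 0.15432922 0.11728539] 0.001140178300751155
right [0.50690953 0.07294101 0.11464097] 0.0014639367558231325
```

```bash
cat >> h.py <<'E'
from scipy.spatial.transform import Rotation as R
from scipy.optimize import least_squares
def plan(grasp,yaw,n=None,o=None):
    """grasp point world target, opening dir yaw (mod pi); print tool-frame row numbers"""
    o=o or robot.get_obs(); Rc=R.from_quat(o['tool_rot']); p=np.array(o['position'])
    best=None
    for s in (0,np.pi):
        z=np.array([np.cos(yaw+s),np.sin(yaw+s),0]); y=np.array([0,0,-1.]); x=np.cross(y,z)
        Rt=R.from_matrix(np.c_[x,y,z]); rv=(Rc.inv()*Rt).as_rotvec()
        if best is None or np.linalg.norm(rv)<np.linalg.norm(best[0]): best=(rv,Rt)
    rv,Rt=best
    tcp=np.array(grasp)+Rt.apply([0,.005,0])
    sh=Rc.inv().apply(tcp-p)
    print('row',np.round(np.r_[sh/.5,rv/np.pi],4),'dist mm',round(1e3*np.linalg.norm(tcp-p),1),'deg',round(np.degrees(np.linalg.norm(rv)),1))
def st():
    o=robot.get_obs(); M=R.from_quat(o['tool_rot']).as_matrix()
    print('t',round(o['time'],2),'grasp',np.round(o['position']-.005*M[:,1],4),'yaw',round(np.degrees(np.arctan2(M[1,2],M[0,2])),2),'y',np.round(M[:,1],3),'F',np.round(o['ft_force'],1),'w',round(o['grip_width'],4),'q',np.round(o['q'],2))
E
python3 - <<'E'
from h import *
def up(c,off,k): return ((c[0]+.5)/k-.5+off[0],(c[1]+.5)/k-.5+off[1])
T=lambda c:up(c,(300,170),7); S=lambda c:up(c,(280,190),5)
tp=np.array([T(c) for c in [(195,166),(217,270),(228,380),(288,156),(309,258),(332,360)]])
sc={1:S((230,166)),2:S((186,265)),3:S((360,195)),4:S((327,240))}
h=np.array([.104,.104,.081,.081,.081,.081])
g=np.array([(.044,.022),(0,.022),(-.044,.022),(.044,-.022),(0,-.022),(-.044,-.022)])
def pts(v):
    c,s=np.cos(v[3]),np.sin(v[3]); return np.c_[v[0]+g[:,0]*c-g[:,1]*s, v[1]+g[:,0]*s+g[:,1]*c, v[2]+h]
def res(v):
    P=pts(v); r=(proj('top',P)-tp).ravel()
    q=proj('scene',P); return np.r_[r,*[q[k]-u for k,u in sc.items()]]
s=least_squares(res,[.48,-.38,.004,.2]); print('rack',s.x,np.degrees(s.x[3])); print(np.round(s.fun,1)); print(np.round(pts(s.x),4))
T=lambda c:up(c,(105,140),5); S=lambda c:up(c,(100,130),5)
tp2=np.array([T(c) for c in [(317,143),(168,211),(231,353),(378,284)]]); sp2=np.array([S(c) for c in [(530,123),(385,112),(316,165),(472,183)]])
def b(v): a=v[3]+np.arange(4)*np.pi/2; return np.c_[v[0]+.065*np.cos(a),v[1]+.065*np.sin(a),0*a+v[2]]
r2=lambda v:np.r_[(proj('top',b(v))-tp2).ravel(),(proj('scene',b(v))-sp2).ravel()]
s=least_squares(r2,[.527,.134,.118,-.3]); print('rotor',s.x,np.degrees(s.x[3])); print(np.round(s.fun,1)); print(np.round(b(s.x),4))
st(); 
E
```

```text
rack [ 0.48654836 -0.38293751  0.00407987  0.19712619] 11.294498913254756
[-0.1  0.2 -0.1  0.2 -0.2  0.1 -0.4  0.2 -0.3  0.1 -0.3  0.3  0.2  0.1
  0.3 -0.2  0.4 -0.4  0.3  0.2]
[[ 0.5254 -0.3527  0.1081]
 [ 0.4822 -0.3614  0.1081]
 [ 0.4391 -0.37    0.0851]
 [ 0.534  -0.3959  0.0851]
 [ 0.4909 -0.4045  0.0851]
 [ 0.4477 -0.4131  0.0851]]
rotor [ 0.52695207  0.13410039  0.11583094 -0.32342547] -18.530914393742265
[-0.5  0.3  0.1 -0.  -0.1  0.2 -0.1  0.3  0.5  0.   0.1 -0.2  0.2  0.4
  0.2 -0.3]
[[0.5886 0.1134 0.1158]
 [0.5476 0.1957 0.1158]
 [0.4653 0.1548 0.1158]
 [0.5063 0.0725 0.1158]]
t 0.1 grasp [ 0.2772 -0.5594  0.2407] yaw -63.65 y [-0.001  0.002 -1.   ] F [-0.2  0.4 -0.3] w 0.0869 q [-1.29  0.53  1.43 -0.    1.18 -0.18]
```

```bash
python3 - <<'E'
from h import *
plan([.5254,-.3527,.20],np.radians(-78.7))
E
```

```text
row [-6.283e-01  8.180e-02 -1.501e-01  6.000e-04  8.360e-02 -0.000e+00] dist mm 325.5 deg 15.0
```

```bash
python3 -m crank '[[-0.6283,0.0,-0.1501,0.0006,0.0836,0,-0.22],[-0.6283,0.0,-0.1501,0.0006,0.0836,0,-0.22],[-0.6283,0.0,-0.1501,0.0006,0.0836,0,-0.22],[-0.6283,0.0,-0.1501,0.0006,0.0836,0,-0.22],[-0.6283,0.0,-0.1501,0.0006,0.0836,0,-0.22],[-0.6283,0.08,-0.1501,0.0006,0.0836,0,-0.22],[-0.6283,0.08,-0.1501,0.0006,0.0836,0,-0.22],[-0.6283,0.08,-0.1501,0.0006,0.0836,0,-0.22],[-0.6283,0.08,-0.1501,0.0006,0.0836,0,-0.22]]' 20; python3 - <<'E'
from h import *
st(); plan([.5254,-.3527,.098],np.radians(-78.7))
cv2.imwrite('pics/s1.png',cv2.resize(vision.camera('scene')[150:310,250:450],None,fx=4,fy=4,interpolation=cv2.INTER_CUBIC))
cv2.imwrite('pics/t1.png',cv2.resize(vision.camera('top')[150:290,260:430],None,fx=4,fy=4,interpolation=cv2.INTER_CUBIC))
E
```

```text
time: 1.23
position: [0.5254, -0.3551, 0.198]
tool_rot: [0.068, -0.702, 0.705, -0.07]
ft_force: [-0.7, 0.1, 0.0]
grip_width: 0.034
t 1.23 grasp [ 0.5254 -0.3551  0.203 ] yaw -78.81 y [ 0.002 -0.004 -1.   ] F [-0.7  0.1  0. ] w 0.034 q [-0.77  0.58  1.45 -0.    1.11  0.61]
row [-0.0006  0.21   -0.0056 -0.0013 -0.0006 -0.0005] dist mm 105.0 deg 0.3
```

View pics/s1.png

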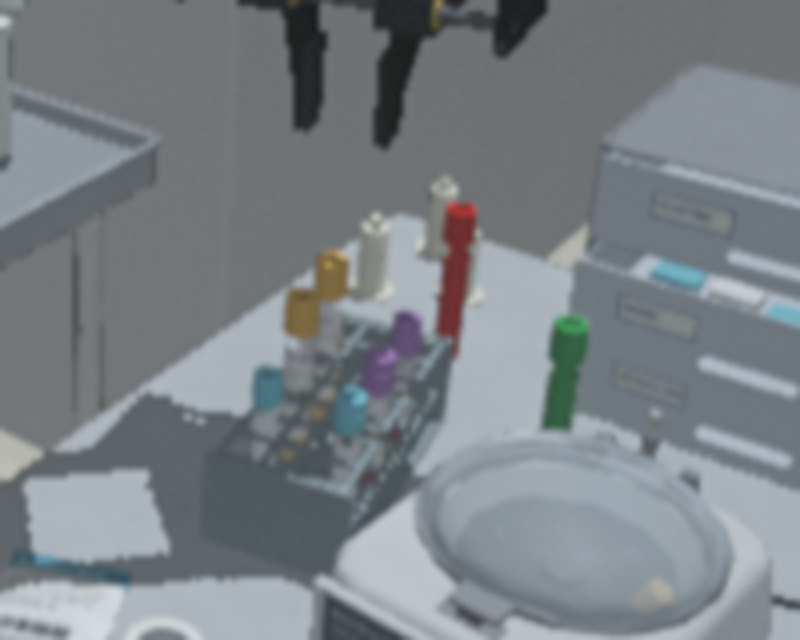

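View pics/t1.png

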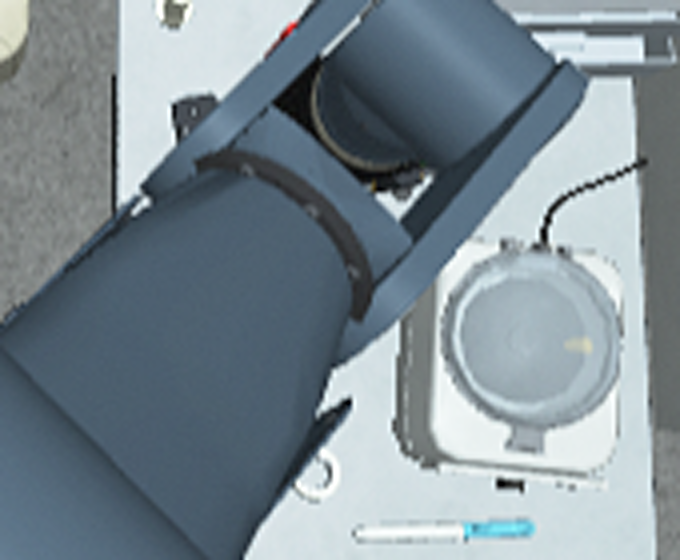

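```bash
python3 - <<'E'
from h import *
print(proj('scene',[.5254,-.3551,.184]), [atz('top',(350,165),z) for z in (0,.1,.2)], [atz('top',(362,105),z) for z in (0,.1,.2)], atz('top',(332,160),.1))
o=robot.get_obs();st(); plan([.5254,-.3527,.098],np.radians(-78.7))
E
```

```text
[[336.7078921  182.23101769]] [array([ 0.63670124, -0.44865796,  0.        ]), array([ 0.61328559, -0.42244726,  0.1       ]), array([ 0.58986994, -0.39623655,  0.2       ])] [array([ 0.84137065, -0.49262706,  0.        ]), array([ 0.80060798, -0.46268969,  0.1       ]), array([ 0.75984531, -0.43275233,  0.2       ])] [ 0.62741027 -0.369384    0.1       ]
t 1.32 grasp [ 0.5253 -0.3548  0.2029] yaw -78.81 y [ 0.002 -0.003 -1.   ] F [ 0.3 -1.2 -0.7] w 0.034 q [-0.77  0.58  1.45 -0.    1.11  0.61]
row [-0.0006  0.2098 -0.0049 -0.0012 -0.0006 -0.0005] dist mm 104.9 deg 0.3
```

```bash
python3 -m crank '[[-0.0006,0.06,-0.005,-0.0012,-0.0006,0,-0.22],[-0.0006,0.12,-0.005,-0.0012,-0.0006,0,-0.22],[-0.0006,0.16,-0.005,-0.0012,-0.0006,0,-0.22],[-0.0006,0.19,-0.005,-0.0012,-0.0006,0,-0.22],[-0.0006,0.205,-0.005,-0.0012,-0.0006,0,-0.22],[-0.0006,0.21,-0.005,-0.0012,-0.0006,0,-0.22],[-0.0006,0.21,-0.005,-0.0012,-0.0006,0,-0.22]]'; python3 - <<'E'
from h import *
st(); plan([.5254,-.3527,.098],np.radians(-78.7))
cv2.imwrite('pics/s2.png',cv2.resize(vision.camera('scene')[150:310,250:450],None,fx=4,fy=4,interpolation=cv2.INTER_CUBIC))
E
```

```text
time: 2.2
position: [0.5258, -0.3514, 0.0921]
tool_rot: [-0.07, 0.704, -0.703, 0.071]
ft_force: [-0.1, 0.4, 0.8]
grip_width: 0.0339
t 2.2 grasp [ 0.5258 -0.3514  0.0971] yaw -78.6 y [ 0.001  0.001 -1.   ] F [-0.1  0.4  0.8] w 0.0339 q [-0.77  0.72  1.52  0.    0.9   0.6 ]
row [ 0.0013 -0.0018  0.0024  0.0003  0.0006 -0.0003] dist mm 1.6 deg 0.1
```

View pics/s2.png

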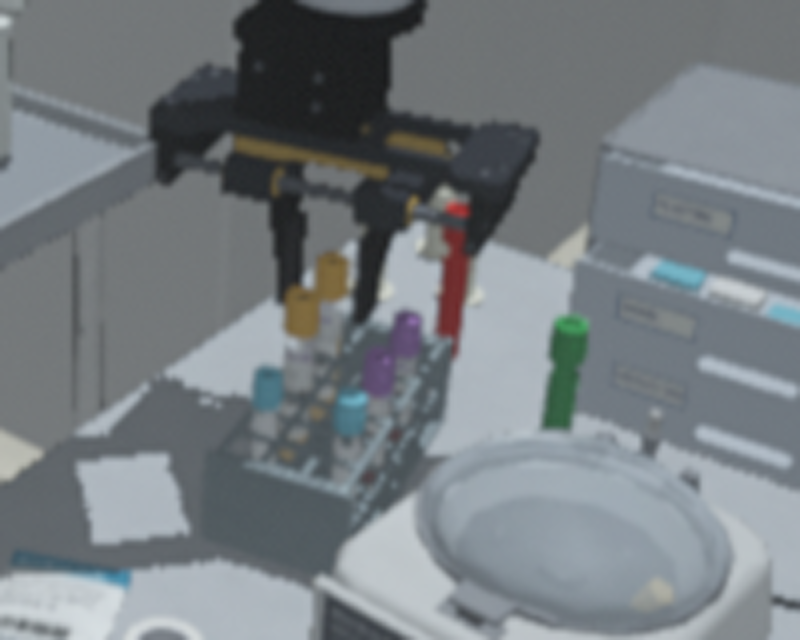

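```bash
python3 -m crank '[[0,0,0.002,0,0,0,-1],[0,0,0.002,0,0,0,-1],[0,0,0.002,0,0,0,-1],[0,0,0.002,0,0,0,-1],[0,-0.02,0.002,0,0,0,-1],[0,-0.06,0.002,0,0,0,-1],[0,-0.14,0.002,0,0,0,-1],[0,-0.22,0.002,0,0,0,-1],[0,-0.28,0.002,0,0,0,-1],[0,-0.28,0.002,0,0,0,-1]]' 20; python3 - <<'E'
from h import *
st(); plan([.5886,.1134,.235],np.radians(-78.7))
cv2.imwrite('pics/s3.png',cv2.resize(vision.camera('scene')[110:310,250:450],None,fx=3,fy=3,interpolation=cv2.INTER_CUBIC))
E
```

```text
time: 3.5
position: [0.527, -0.3534, 0.235]
tool_rot: [0.069, -0.702, 0.705, -0.072]
ft_force: [-0.0, 0.1, -0.1]
grip_width: 0.019
t 3.5 grasp [ 0.527  -0.3534  0.24  ] yaw -78.59 y [ 0.005 -0.003 -1.   ] F [-0.   0.1 -0.1] w 0.019 q [-0.77  0.54  1.41  0.    1.18  0.6 ]
row [-3.055e-01  7.900e-03 -8.908e-01 -1.200e-03  6.000e-04 -1.300e-03] dist mm 470.9 deg 0.3
```

View pics/s3.png

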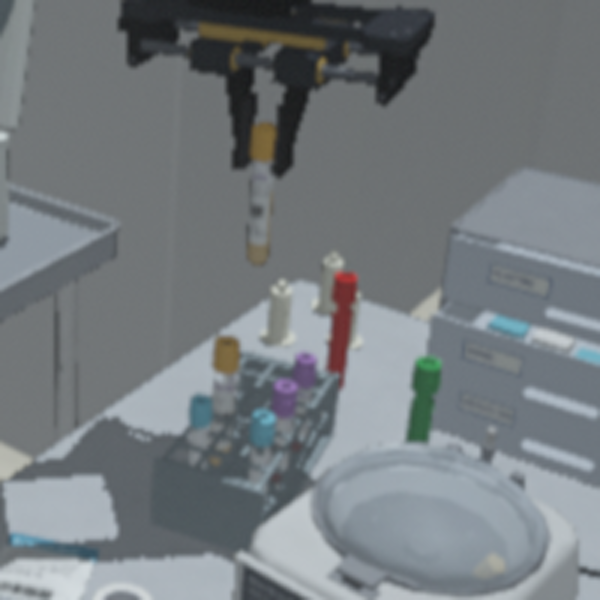

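```bash
python3 -m crank '[[-0.034,0.002,-0.099,0,0,0,-1],[-0.068,0.004,-0.198,0,0,0,-1],[-0.102,0.006,-0.297,0,0,0,-1],[-0.136,0.008,-0.396,0,0,0,-1],[-0.17,0.008,-0.495,-0.0012,0,-0.0013,-1],[-0.204,0.008,-0.594,-0.0012,0,-0.0013,-1],[-0.238,0.008,-0.693,-0.0012,0.0006,-0.0013,-1],[-0.272,0.008,-0.79,-0.0012,0.0006,-0.0013,-1],[-0.296,0.008,-0.86,-0.0012,0.0006,-0.0013,-1],[-0.3055,0.008,-0.8908,-0.0012,0.0006,-0.0013,-1]]' 20; python3 -m crank '[[0,0,0,0,0,0,-1],[0,0,0,0,0,0,-1]]'; python3 - <<'E'
from h import *
st(); plan([.5886,.1134,.19],np.radians(-78.7))
cv2.imwrite('pics/s4.png',cv2.resize(vision.camera('scene')[30:230,80:280],None,fx=3,fy=3,interpolation=cv2.INTER_CUBIC))
cv2.imwrite('pics/t4.png',cv2.resize(vision.camera('top')[60:280,80:280],None,fx=3,fy=3,interpolation=cv2.INTER_CUBIC)[:600])
E
```

```text
time: 4.8
position: [0.5861, 0.1164, 0.2266]
tool_rot: [-0.073, 0.706, -0.702, 0.068]
ft_force: [0.7, 0.2, -0.4]
grip_width: 0.0184
time: 5.05
position: [0.587, 0.1131, 0.2279]
tool_rot: [-0.071, 0.705, -0.702, 0.067]
ft_force: [0.7, -0.8, 0.2]
grip_width: 0.0187
t 5.05 grasp [0.5871 0.1131 0.2329] yaw -78.77 y [-0.006  0.004 -1.   ] F [ 0.7 -0.8  0.2] w 0.0187 q [0.   0.5  1.51 0.   1.14 1.37]
row [-0.0036  0.0858  0.0005  0.0017 -0.0004  0.0016] dist mm 43.0 deg 0.4
```

View pics/s4.png

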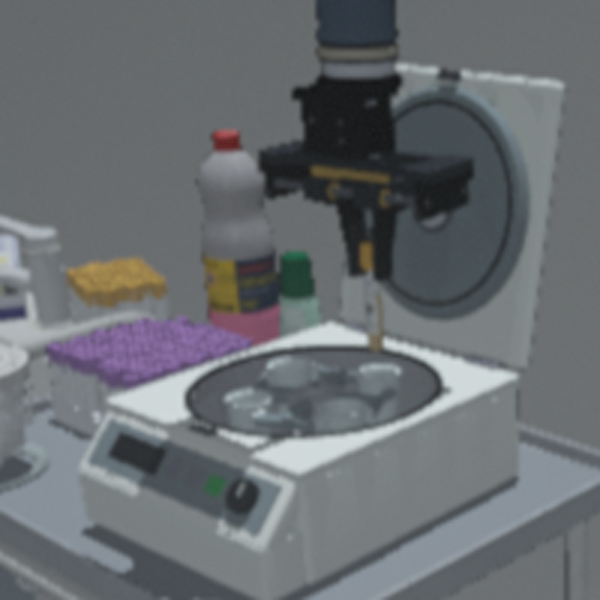

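View pics/t4.png

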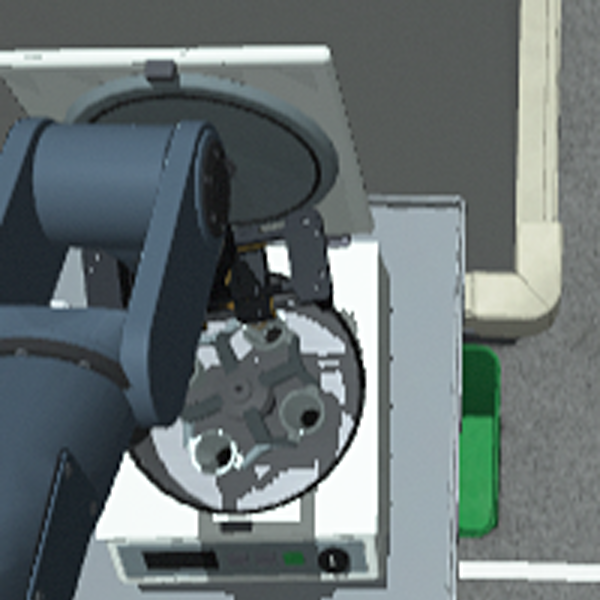

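```bash
python3 - <<'E'
from h import *
P=proj('scene',[[.5871,.1131,.2439],[.5871,.1131,.1399]]); print((P-[80,30])*3+1)
a,b=(np.array([367,243])-1)/3+[80,30],(np.array([376.5,350])-1)/3+[80,30]
st()
cv2.imwrite('pics/s4b.png',cv2.resize(vision.camera('scene')[90:170,160:250],None,fx=7,fy=7,interpolation=cv2.INTER_CUBIC))
print((P-[160,90])*7+3)
E
```

```text
[[370.03142797 243.78527684]
 [376.88398508 350.61832762]]
t 5.15 grasp [0.5874 0.1129 0.2333] yaw -78.82 y [-0.005  0.004 -1.   ] F [ 0.3  0.2 -0.5] w 0.0187 q [0.   0.5  1.51 0.   1.14 1.37]
[[304.07333194 149.4989793 ]
 [320.06263186 398.77609779]]
```

View pics/s4b.png

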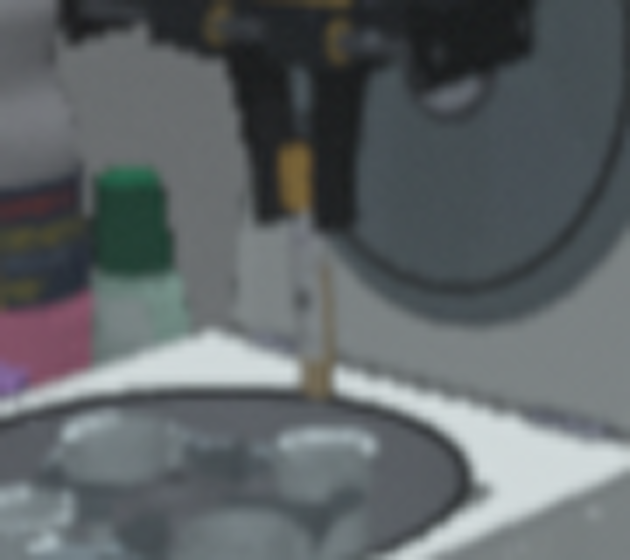

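```bash
python3 - <<'E'
from h import *
plan([.5886,.1134,.172],np.radians(-78.7))
E
```

```text
row [-0.003   0.1228  0.0005  0.0017 -0.0006  0.0013] dist mm 61.4 deg 0.4
```

```bash
python3 -m crank '[[-0.003,0,0.0005,0.0017,0,0.0013,-1],[-0.003,0.02,0.0005,0.0017,0,0.0013,-1],[-0.003,0.05,0.0005,0.0017,0,0.0013,-1],[-0.003,0.08,0.0005,0.0017,0,0.0013,-1],[-0.003,0.11,0.0005,0.0017,0,0.0013,-1],[-0.003,0.122,0.0005,0.0017,0,0.0013,-1],[-0.003,0.122,0.0005,0.0017,0,0.0013,-1]]'; python3 - <<'E'
from h import *
st(); plan([.5886,.1134,.161],np.radians(-78.7))
cv2.imwrite('pics/s5.png',cv2.resize(vision.camera('scene')[90:190,120:250],None,fx=6,fy=6,interpolation=cv2.INTER_CUBIC))
E
```

```text
time: 6.08
position: [0.5883, 0.1149, 0.1667]
tool_rot: [-0.07, 0.704, -0.704, 0.069]
ft_force: [0.2, -0.7, -0.2]
grip_width: 0.0185
t 6.08 grasp [0.5883 0.1149 0.1717] yaw -78.7 y [-0.001  0.    -1.   ] F [ 0.2 -0.7 -0.2] w 0.0185 q [0.01 0.58 1.56 0.   1.   1.38]
row [-0.0001  0.0214  0.003   0.0002 -0.      0.0003] dist mm 10.8 deg 0.1
```

View pics/s5.png

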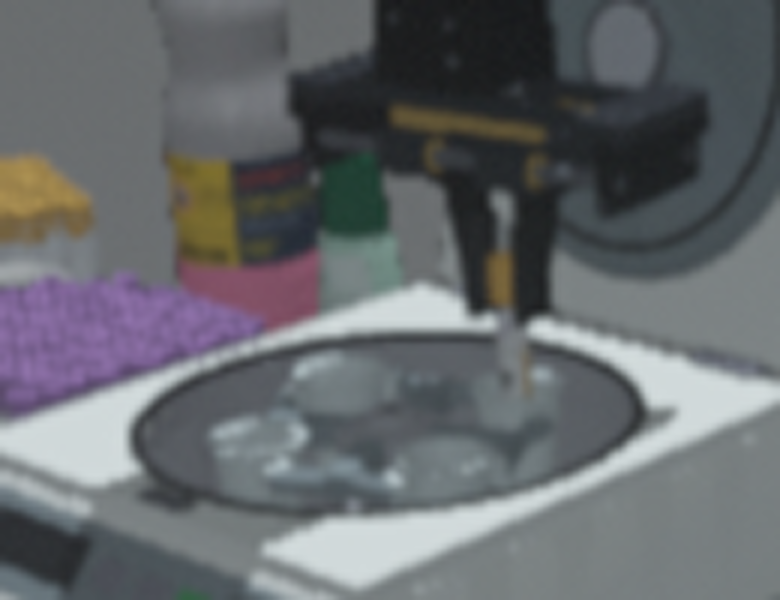

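```bash
python3 -m crank '[[0,0.004,0.002,0,0,0,-1],[0,0.008,0.002,0,0,0,-1],[0,0.011,0.002,0,0,0,-1],[0,0.014,0.002,0,0,0,-1],[0,0.016,0.002,0,0,0,-1],[0,0.018,0.002,0,0,0,-1],[0,0.018,0.002,0,0,0,-1]]'; python3 - <<'E'
from h import *
st()
E
```

```text
time: 7.0
position: [0.5887, 0.1139, 0.1583]
tool_rot: [-0.07, 0.704, -0.704, 0.07]
ft_force: [0.4, 0.5, 0.5]
grip_width: 0.0185
t 7.0 grasp [0.5887 0.1139 0.1633] yaw -78.7 y [-0.  0. -1.] F [0.4 0.5 0.5] w 0.0185 q [0.   0.59 1.57 0.   0.98 1.38]
```

```bash
python3 -m crank '[[0,0.002,0,0,0,0,-1],[0,0.004,0,0,0,0,-1],[0,0.004,0,0,0,0,-1]]';python3 -m crank '[[0,0.002,0,0,0,0,-1],[0,0.002,0,0,0,0,-1]]';python3 -m crank '[[0,0.002,0,0,0,0,-1],[0,0.002,0,0,0,0,-1]]'; python3 - <<'E'
from h import *
st()
E
```

```text
time: 7.38
position: [0.5887, 0.1139, 0.1563]
tool_rot: [-0.07, 0.704, -0.704, 0.07]
ft_force: [0.4, 0.3, 0.7]
grip_width: 0.0187
time: 7.62
position: [0.5891, 0.1139, 0.1558]
tool_rot: [-0.069, 0.704, -0.704, 0.07]
ft_force: [0.4, 0.5, 1.0]
grip_width: 0.0181
time: 7.88
position: [0.5897, 0.1139, 0.1557]
tool_rot: [-0.069, 0.704, -0.704, 0.071]
ft_force: [-0.8, -0.8, 6.4]
grip_width: 0.0183
t 7.88 grasp [0.5897 0.1139 0.1607] yaw -78.7 y [ 0.003  0.    -1.   ] F [-0.8 -0.8  6.4] w 0.0183 q [0.   0.59 1.57 0.   0.97 1.38]
```

```bash
python3 -m crank '[[0,0,0,0,0,0,-0.4],[0,0,0,0,0,0,-0.22],[0,0,0,0,0,0,-0.22],[0,0,0,0,0,0,-0.22],[0,-0.02,0,0,0,0,-0.22],[0,-0.08,0,0,0,0,-0.22],[0,-0.16,0,0,0,0,-0.22],[0,-0.16,0,0,0,0,-0.22]]'; python3 - <<'E'
from h import *
st(); plan([.4822,-.3614,.2],np.radians(-78.7))
cv2.imwrite('pics/s6.png',cv2.resize(vision.camera('scene')[90:190,120:250],None,fx=6,fy=6,interpolation=cv2.INTER_CUBIC))
E
```

```text
time: 8.88
position: [0.5914, 0.1139, 0.2388]
tool_rot: [0.066, -0.703, 0.704, -0.073]
ft_force: [-0.0, -0.2, -0.2]
grip_width: 0.034
t 8.88 grasp [0.5913 0.1139 0.2438] yaw -78.7 y [ 0.009  0.    -1.   ] F [-0.  -0.2 -0.2] w 0.034 q [0.   0.49 1.5  0.   1.15 1.38]
row [ 4.012e-01  8.510e-02  8.893e-01 -4.000e-04  0.000e+00 -2.900e-03] dist mm 489.7 deg 0.5
```

View pics/s6.png

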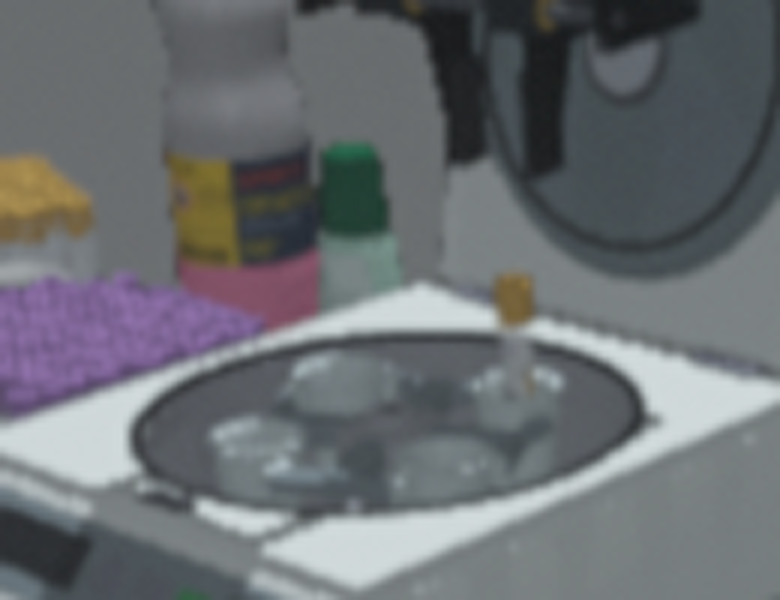

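```bash
python3 -m crank '[[0.0481,0,0.1067,0,0,0,-0.22],[0.0963,0,0.2134,0,0,0,-0.22],[0.1444,0,0.3201,0,0,-0.0029,-0.22],[0.1926,0,0.4269,0,0,-0.0029,-0.22],[0.2407,0.01,0.5336,0,0,-0.0029,-0.22],[0.2888,0.03,0.6403,0,0,-0.0029,-0.22],[0.337,0.05,0.747,0,0,-0.0029,-0.22],[0.379,0.07,0.84,0,0,-0.0029,-0.22],[0.4012,0.085,0.8893,0,0,-0.0029,-0.22],[0.4012,0.085,0.8893,0,0,-0.0029,-0.22]]'; python3 -m crank '[[0,0,0,0,0,0,-0.22]]'; python3 - <<'E'
from h import *
st(); plan([.4822,-.3614,.098],np.radians(-78.7))
im=vision.camera('scene')
cv2.imwrite('pics/s7.png',cv2.resize(im[150:310,250:450],None,fx=4,fy=4,interpolation=cv2.INTER_CUBIC))
E
```

```text
time: 10.18
position: [0.4777, -0.3627, 0.1898]
tool_rot: [-0.072, 0.704, -0.703, 0.065]
ft_force: [0.1, 0.4, -0.1]
grip_width: 0.0337
time: 10.3
position: [0.4788, -0.3601, 0.191]
tool_rot: [-0.073, 0.704, -0.703, 0.066]
ft_force: [0.4, 0.2, -0.8]
grip_width: 0.0338
t 10.3 grasp [ 0.4788 -0.3601  0.196 ] yaw -78.7 y [-0.01   0.001 -1.   ] F [ 0.4  0.2 -0.8] w 0.0338 q [-0.83  0.55  1.54 -0.01  1.06  0.55]
row [-0.0081  0.196   0.0044  0.0009  0.      0.0031] dist mm 98.1 deg 0.6
```

View pics/s7.png

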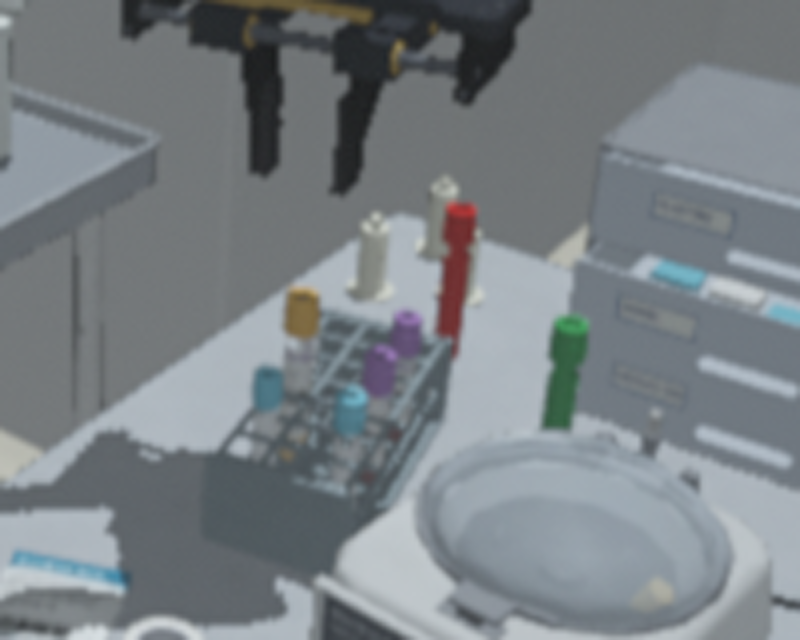

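```bash
python3 -m crank '[[0,0,0,0,0,0,-0.22],[0,0,0,0,0,0,-0.22],[0,0,0,0,0,0,-0.22]]'; python3 - <<'E'
from h import *
st(); plan([.4822,-.3614,.098],np.radians(-78.7))
E
```

```text
time: 10.72
position: [0.4794, -0.361, 0.192]
tool_rot: [0.073, -0.703, 0.704, -0.067]
ft_force: [0.4, -0.0, -0.9]
grip_width: 0.0338
t 10.72 grasp [ 0.4795 -0.361   0.197 ] yaw -78.66 y [-0.008 -0.002 -1.   ] F [ 0.4 -0.  -0.9] w 0.0338 q [-0.83  0.55  1.54 -0.01  1.06  0.55]
row [-0.007   0.198   0.0018  0.      0.0002  0.0028] dist mm 99.0 deg 0.5
```

```bash
python3 -m crank '[[-0.007,0.05,0.002,0,0,0.0028,-0.22],[-0.007,0.1,0.002,0,0,0.0028,-0.22],[-0.007,0.14,0.002,0,0,0.0028,-0.22],[-0.007,0.17,0.002,0,0,0.0028,-0.22],[-0.007,0.19,0.002,0,0,0.0028,-0.22],[-0.007,0.198,0.002,0,0,0.0028,-0.22],[-0.007,0.198,0.002,0,0,0.0028,-0.22],[-0.007,0.198,0.002,0,0,0.0028,-0.22]]'; python3 - <<'E'
from h import *
st(); plan([.4822,-.3614,.098],np.radians(-78.7))
im=vision.camera('scene')
cv2.imwrite('pics/s8.png',cv2.resize(im[170:310,250:450],None,fx=4,fy=4,interpolation=cv2.INTER_CUBIC))
E
```

```text
time: 11.72
position: [0.4823, -0.3622, 0.0933]
tool_rot: [0.069, -0.703, 0.704, -0.07]
ft_force: [0.3, -0.4, 0.0]
grip_width: 0.0339
t 11.72 grasp [ 0.4823 -0.3622  0.0983] yaw -78.7 y [ 0.001 -0.001 -1.   ] F [ 0.3 -0.4  0. ] w 0.0339 q [-0.83  0.69  1.6   0.    0.85  0.54]
row [-0.0002  0.0006 -0.0017 -0.0002  0.     -0.0002] dist mm 0.9 deg 0.1
```

View pics/s8.png

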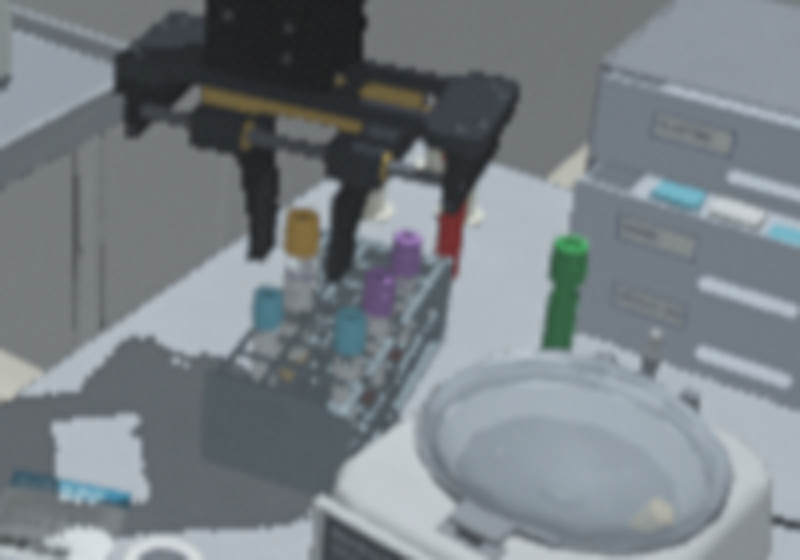

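Fingers flank the near ochre cap at (302,230 in the crop); closing and lifting.

```bash
python3 -m crank '[[0,0,0,0,0,0,-1],[0,0,0,0,0,0,-1],[0,0,0,0,0,0,-1],[0,0,0,0,0,0,-1],[0,-0.02,0,0,0,0,-1],[0,-0.06,0,0,0,0,-1],[0,-0.13,0,0,0,0,-1],[0,-0.2,0,0,0,0,-1],[0,-0.27,0,0,0,0,-1],[0,-0.28,0,0,0,0,-1]]' 20; python3 -m crank '[[0,0,0,0,0,0,-1],[0,0,0,0,0,0,-1]]'; python3 - <<'E'
from h import *
st(); plan([.4653,.1548,.238],np.radians(-78.7))
im=vision.camera('scene')
cv2.imwrite('pics/s9.png',cv2.resize(im[110:310,250:450],None,fx=3,fy=3,interpolation=cv2.INTER_CUBIC))
E
```

```text
time: 13.02
position: [0.4831, -0.3632, 0.236]
tool_rot: [0.068, -0.702, 0.705, -0.071]
ft_force: [-0.3, -0.7, -0.1]
grip_width: 0.0188
time: 13.28
position: [0.4811, -0.3611, 0.2311]
tool_rot: [-0.07, 0.705, -0.703, 0.069]
ft_force: [0.2, -0.2, -0.3]
grip_width: 0.0181
t 13.28 grasp [ 0.4811 -0.3612  0.2361] yaw -78.7 y [-0.003  0.003 -1.   ] F [ 0.2 -0.2 -0.3] w 0.0181 q [-0.83  0.5   1.5   0.    1.15  0.54]
row [-1.7110e-01 -9.0000e-04 -1.0181e+00  1.0000e-03 -0.0000e+00  6.0000e-04] dist mm 516.2 deg 0.2
```

View pics/s9.png

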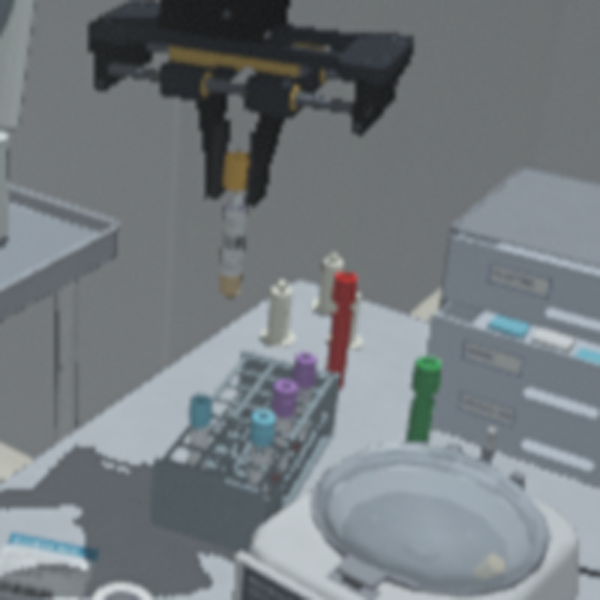

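```bash
python3 -m crank '[[-0.018,0,-0.107,0,0,0,-1],[-0.036,0,-0.214,0,0,0,-1],[-0.054,0,-0.321,0,0,0,-1],[-0.072,0,-0.428,0,0,0,-1],[-0.09,0,-0.535,0,0,0,-1],[-0.108,0,-0.642,0,0,0,-1],[-0.126,0,-0.75,0,0,0,-1],[-0.144,0,-0.857,0,0,0,-1],[-0.16,0,-0.95,0,0,0,-1],[-0.165,0,-0.98,0,0,0,-1]]'; python3 -m crank '[[-0.003,0,-0.038,0,0,0,-1],[-0.003,0,-0.038,0,0,0,-1],[-0.003,0,-0.038,0,0,0,-1],[-0.003,0,-0.038,0,0,0,-1]]'; python3 - <<'E'
from h import *
st(); plan([.4653,.1548,.172],np.radians(-78.7))
o=robot.get_obs()
im=vision.camera('scene')
cv2.imwrite('pics/s10.png',cv2.resize(im[90:190,120:250],None,fx=6,fy=6,interpolation=cv2.INTER_CUBIC))
P=proj('scene',[o['position']+[0,0,.016],o['position']+[0,0,-.088]]); print((P-[120,90])*6+2.5)
im=vision.camera('top')
cv2.imwrite('pics/t10.png',cv2.resize(im[140:240,100:220],None,fx=5,fy=5,interpolation=cv2.INTER_CUBIC))
P=proj('top',[o['position']+[0,0,.016],o['position']+[0,0,-.088]]); print((P-[100,140])*5+2)
E
```

```text
time: 14.58
position: [0.4658, 0.1369, 0.232]
tool_rot: [-0.072, 0.704, -0.703, 0.07]
ft_force: [0.6, 0.0, -0.5]
grip_width: 0.0186
time: 15.08
position: [0.4648, 0.1526, 0.2327]
tool_rot: [-0.069, 0.704, -0.704, 0.069]
ft_force: [-0.9, 0.0, -0.4]
grip_width: 0.0185
t 15.07 grasp [0.4648 0.1526 0.2377] yaw -78.79 y [-0. -0. -1.] F [-0.9  0.  -0.4] w 0.0185 q [0.09 0.35 1.77 0.   1.02 1.46]
row [-1.900e-03  1.314e-01 -4.100e-03  0.000e+00 -5.000e-04  1.000e-04] dist mm 65.8 deg 0.1
[[231.12792381 159.0578458 ]
 [256.01040146 383.02042232]]
[[188.03928043 327.46893292]
 [245.09209409 349.4180195 ]]
```

View pics/s10.png

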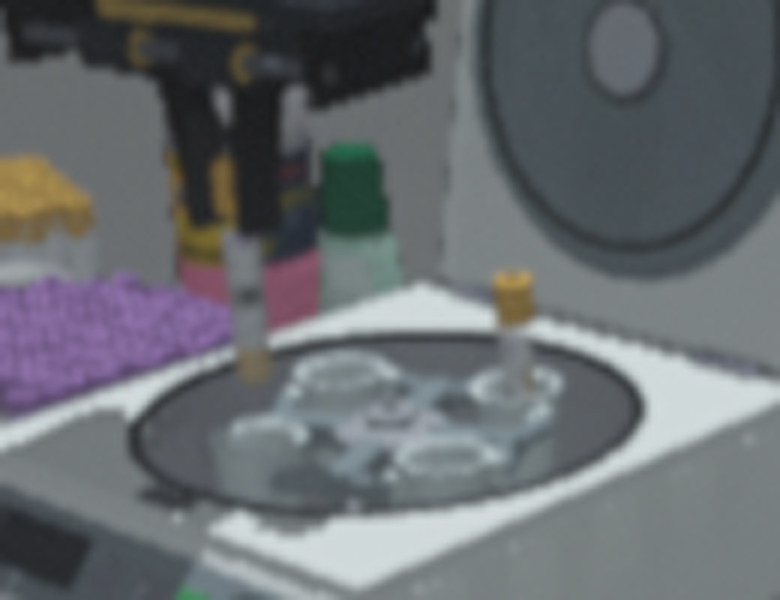

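View pics/t10.png

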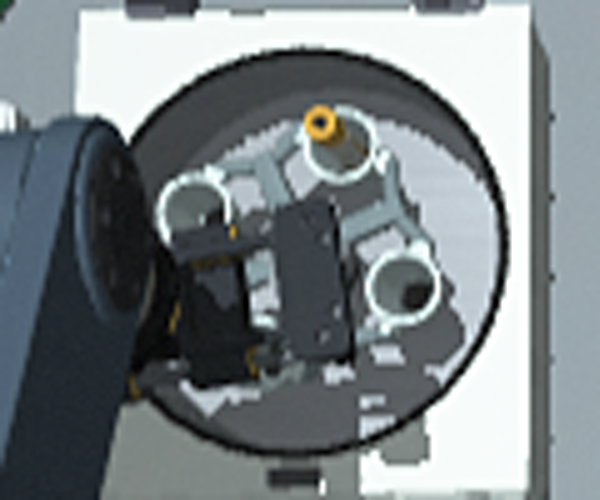

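```bash
python3 -m crank '[[-0.002,0,-0.004,0,-0.0005,0,-1],[-0.002,0.02,-0.004,0,-0.0005,0,-1],[-0.002,0.05,-0.004,0,-0.0005,0,-1],[-0.002,0.08,-0.004,0,-0.0005,0,-1],[-0.002,0.11,-0.004,0,-0.0005,0,-1],[-0.002,0.131,-0.004,0,-0.0005,0,-1],[-0.002,0.131,-0.004,0,-0.0005,0,-1],[-0.002,0.131,-0.004,0,-0.0005,0,-1]]'; python3 - <<'E'
from h import *
st(); plan([.4653,.1548,.163],np.radians(-78.7))
im=vision.camera('scene')
cv2.imwrite('pics/s11.png',cv2.resize(im[90:190,120:250],None,fx=6,fy=6,interpolation=cv2.INTER_CUBIC))
E
```

```text
time: 16.18
position: [0.4655, 0.1559, 0.1676]
tool_rot: [-0.07, 0.704, -0.704, 0.07]
ft_force: [0.1, -0.5, -0.5]
grip_width: 0.0183
t 16.18 grasp [0.4655 0.1559 0.1726] yaw -78.61 y [ 0.  0. -1.] F [ 0.1 -0.5 -0.5] w 0.0183 q [0.09 0.45 1.83 0.   0.85 1.47]
row [ 0.0008  0.0192  0.002   0.0001  0.0005 -0.0002] dist mm 9.6 deg 0.1
```

View pics/s11.png

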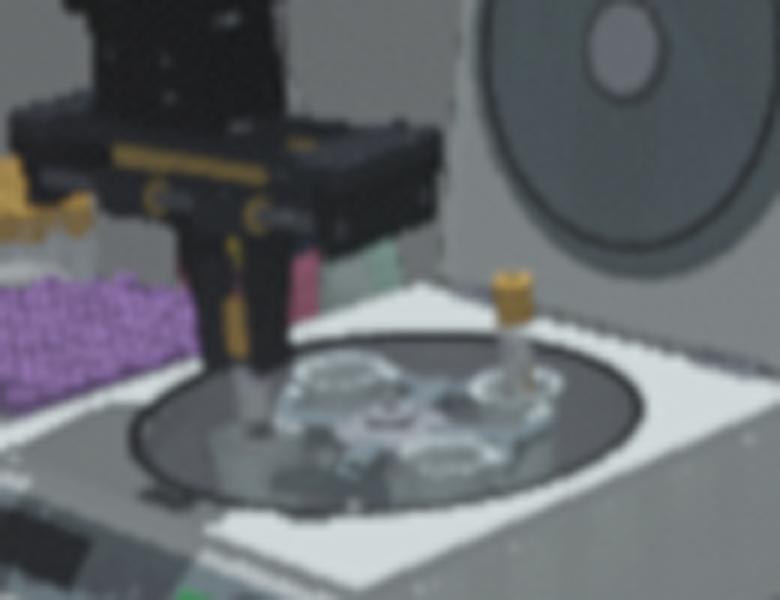

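```bash
python3 -m crank '[[0,0.004,0.002,0,0,0,-1],[0,0.008,0.002,0,0,0,-1],[0,0.012,0.002,0,0,0,-1],[0,0.016,0.002,0,0,0,-1],[0,0.018,0.002,0,0,0,-1],[0,0.018,0.002,0,0,0,-1]]'; python3 -m crank '[[0,0.002,0,0,0,0,-1],[0,0.002,0,0,0,0,-1]]';python3 -m crank '[[0,0.002,0,0,0,0,-1],[0,0.002,0,0,0,0,-1]]'
```

```text
time: 16.98
position: [0.4653, 0.1548, 0.1582]
tool_rot: [-0.07, 0.704, -0.704, 0.07]
ft_force: [0.3, 0.2, -0.9]
grip_width: 0.0187
time: 17.23
position: [0.4653, 0.1548, 0.1573]
tool_rot: [-0.07, 0.704, -0.704, 0.07]
ft_force: [0.9, 0.3, 0.5]
grip_width: 0.0183
time: 17.48
position: [0.4658, 0.1549, 0.1568]
tool_rot: [-0.07, 0.704, -0.703, 0.07]
ft_force: [-0.8, -0.3, 4.5]
grip_width: 0.0185
```

```bash
python3 -m crank '[[0,0,0,0,0,0,-0.4],[0,0,0,0,0,0,-0.22],[0,0,0,0,0,0,-0.22],[0,0,0,0,0,0,-0.22],[0,-0.02,0,0,0,0,-0.22],[0,-0.08,0,0,0,0,-0.22],[0,-0.16,0,0,0,0,-0.22],[0,-0.16,0,0,0,0,-0.22],[0,-0.16,0,0,0,0,-0.22]]'; python3 - <<'E'
from h import *
st(); plan([.4391,-.37,.2],np.radians(-78.7))
im=vision.camera('scene')
cv2.imwrite('pics/s12.png',cv2.resize(im[90:190,120:250],None,fx=6,fy=6,interpolation=cv2.INTER_CUBIC))
E
```

```text
time: 18.6
position: [0.4649, 0.1548, 0.2364]
tool_rot: [-0.07, 0.704, -0.704, 0.07]
ft_force: [-0.8, -0.2, 0.3]
grip_width: 0.034
t 18.6 grasp [0.4649 0.1548 0.2414] yaw -78.61 y [-0.  0. -1.] F [-0.8 -0.2  0.3] w 0.034 q [0.09 0.35 1.76 0.   1.03 1.46]
row [2.5780e-01 8.2500e-02 1.0187e+00 1.0000e-04 5.0000e-04 1.0000e-04] dist mm 527.0 deg 0.1
```

View pics/s12.png

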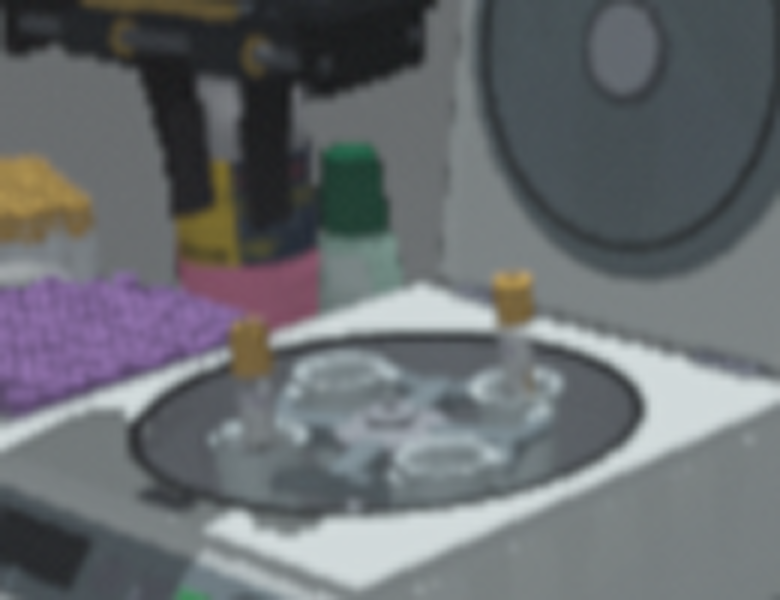

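```bash
python3 -m crank '[[0.027,0,0.107,0,0,0,-0.26],[0.054,0,0.214,0,0,0,-0.26],[0.081,0,0.321,0,0,0,-0.26],[0.108,0,0.428,0,0,0,-0.26],[0.135,0,0.535,0,0,0,-0.26],[0.162,0.02,0.642,0,0,0,-0.26],[0.19,0.04,0.75,0,0,0,-0.26],[0.217,0.06,0.857,0,0,0,-0.26],[0.24,0.08,0.95,0,0,0,-0.26],[0.25,0.08,0.98,0,0,0,-0.26]]'; python3 -m crank '[[0.008,0,0.038,0,0,0,-0.26],[0.008,0,0.038,0,0,0,-0.26],[0.008,0,0.038,0,0,0,-0.26],[0.008,0,0.038,0,0,0,-0.26]]'; python3 - <<'E'
from h import *
st(); plan([.4391,-.37,.079],np.radians(-78.7))
im=vision.camera('scene')
cv2.imwrite('pics/s13.png',cv2.resize(im[150:310,250:450],None,fx=4,fy=4,interpolation=cv2.INTER_CUBIC))
im=vision.camera('top')
cv2.imwrite('pics/t13.png',cv2.resize(im[140:280,100:400],None,fx=2,fy=2,interpolation=cv2.INTER_CUBIC))
E
```

```text
time: 19.9
position: [0.4384, -0.3523, 0.1939]
tool_rot: [-0.07, 0.705, -0.703, 0.068]
ft_force: [-0.0, 0.5, 0.7]
grip_width: 0.0318
time: 20.4
position: [0.4396, -0.3683, 0.1965]
tool_rot: [-0.071, 0.704, -0.703, 0.071]
ft_force: [0.1, -0.0, 0.2]
grip_width: 0.0321
t 20.4 grasp [ 0.4396 -0.3683  0.2015] yaw -78.53 y [-0.     0.001 -1.   ] F [ 0.1 -0.   0.2] w 0.0321 q [-0.89  0.51  1.6   0.    1.03  0.48]
row [0.0016 0.2449 0.0034 0.0003 0.0009 0.    ] dist mm 122.5 deg 0.2
```

View pics/s13.png

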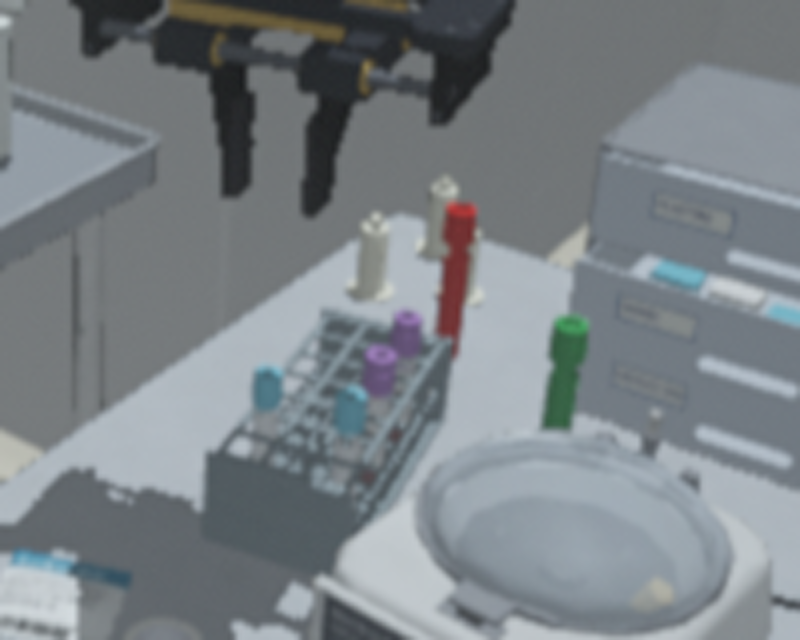

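View pics/t13.png

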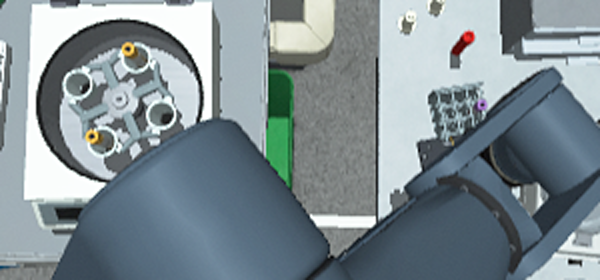

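```bash
python3 - <<'E'
from h import *
print(tri((392,233),(394,282)))
for z in (.05,.08,.1): print(z,atz('top',(369,233),z),atz('top',(380,213),z), atz('top',(365,212),z))
import cv2
a=cv2.imread('pics/top0.png'); cv2.imwrite('pics/tb.png',cv2.resize(a[200:280,350:430],None,fx=7,fy=7,interpolation=cv2.INTER_CUBIC))
b=cv2.imread('pics/scene0.png'); cv2.imwrite('pics/sb.png',cv2.resize(b[240:360,310:460],None,fx=5,fy=5,interpolation=cv2.INTER_CUBIC))
E
```

```text
(array([ 0.41600622, -0.54405067,  0.08639767]), np.float64(0.00026606752769209796))
0.05 [ 0.41654736 -0.48844338  0.05      ] [ 0.47763425 -0.52352443  0.05      ] [ 0.47977347 -0.47809783  0.05      ]
0.08 [ 0.41505735 -0.47917581  0.08      ] [ 0.47452225 -0.51332538  0.08      ] [ 0.47660467 -0.46910495  0.08      ]
0.1 [ 0.41406401 -0.47299742  0.1       ] [ 0.47244759 -0.50652601  0.1       ] [ 0.47449214 -0.4631097   0.1       ]
```

View pics/tb.png

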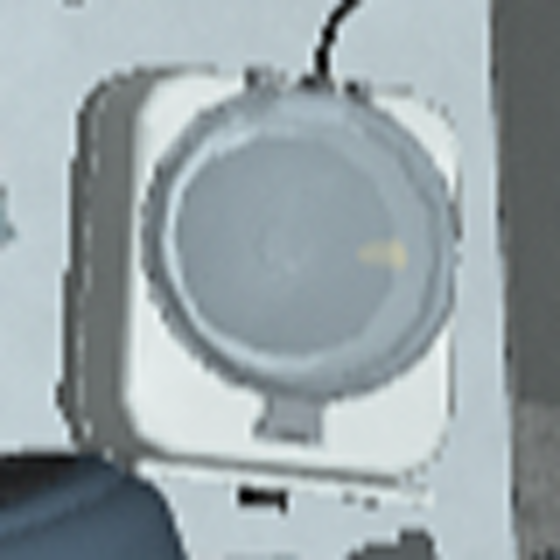

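View pics/sb.png

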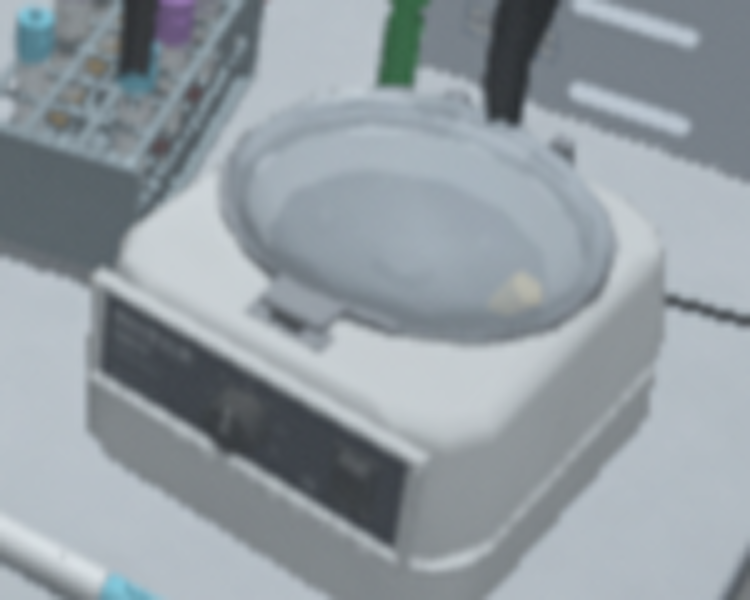

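```bash
python3 -m crank '[[0.0016,0.04,0.0034,0,0.0009,0,-0.26],[0.0016,0.09,0.0034,0,0.0009,0,-0.26],[0.0016,0.14,0.0034,0,0.0009,0,-0.26],[0.0016,0.18,0.0034,0,0.0009,0,-0.26],[0.0016,0.21,0.0034,0,0.0009,0,-0.26],[0.0016,0.23,0.0034,0,0.0009,0,-0.26],[0.0016,0.24,0.0034,0,0.0009,0,-0.26],[0.0016,0.245,0.0034,0,0.0009,0,-0.26],[0.0016,0.245,0.0034,0,0.0009,0,-0.26]]'; python3 - <<'E'
from h import *
st(); plan([.4391,-.37,.079],np.radians(-78.7))
im=vision.camera('scene')
cv2.imwrite('pics/s14.png',cv2.resize(im[190:310,250:400],None,fx=5,fy=5,interpolation=cv2.INTER_CUBIC))
E
```

```text
time: 21.62
position: [0.4391, -0.3716, 0.074]
tool_rot: [0.069, -0.704, 0.704, -0.069]
ft_force: [-0.2, -0.3, 0.6]
grip_width: 0.0322
t 21.62 grasp [ 0.4391 -0.3716  0.079 ] yaw -78.78 y [ 0. -0. -1.] F [-0.2 -0.3  0.6] w 0.0322 q [-0.9   0.69  1.68  0.    0.77  0.48]
row [-0.0007 -0.     -0.0031 -0.0001 -0.0004 -0.0001] dist mm 1.6 deg 0.1
```

View pics/s14.png

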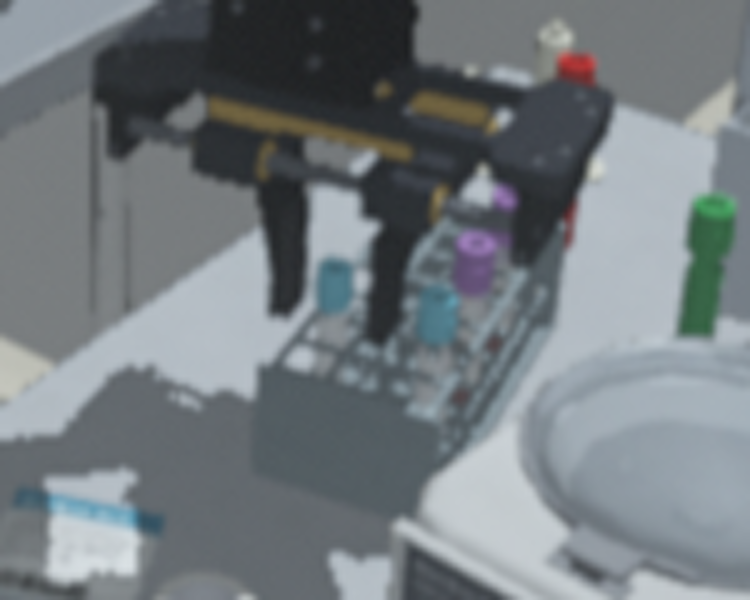

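```bash
python3 -m crank '[[0,0,-0.003,0,0,0,-1],[0,0,-0.003,0,0,0,-1],[0,0,-0.003,0,0,0,-1],[0,0,-0.003,0,0,0,-1],[0,-0.02,-0.003,0,0,0,-1],[0,-0.06,-0.003,0,0,0,-1],[0,-0.13,-0.003,0,0,0,-1],[0,-0.2,-0.003,0,0,0,-1],[0,-0.27,-0.003,0,0,0,-1],[0,-0.3,-0.003,0,0,0,-1]]' 15; python3 -m crank '[[0,0,0,0,0,0,-1],[0,0,0,0,0,0,-1],[0,0,0,0,0,0,-1]]'; python3 - <<'E'
from h import *
st(); plan([.5476,.1957,.23],np.radians(-78.7))
im=vision.camera('scene')
cv2.imwrite('pics/s15.png',cv2.resize(im[110:310,250:450],None,fx=3,fy=3,interpolation=cv2.INTER_CUBIC))
E
```

```text
time: 22.92
position: [0.4393, -0.3708, 0.2263]
tool_rot: [0.068, -0.703, 0.705, -0.07]
ft_force: [0.3, -0.6, -1.1]
grip_width: 0.0156
time: 23.3
position: [0.4381, -0.3693, 0.2221]
tool_rot: [-0.07, 0.705, -0.703, 0.068]
ft_force: [-0.0, -0.3, 0.3]
grip_width: 0.0153
t 23.3 grasp [ 0.4381 -0.3693  0.2271] yaw -78.78 y [-0.002  0.003 -1.   ] F [-0.  -0.3  0.3] w 0.0153 q [-0.9   0.48  1.58  0.    1.09  0.48]
row [-4.3480e-01 -3.1000e-03 -1.0658e+00  1.0000e-03 -4.0000e-04  5.0000e-04] dist mm 575.5 deg 0.2
```

View pics/s15.png

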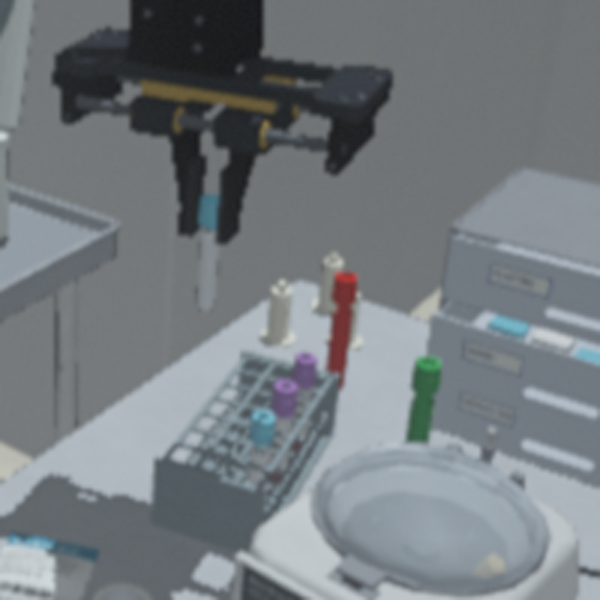

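```bash
python3 -m crank '[[-0.043,0,-0.106,0,0,0,-1],[-0.086,0,-0.212,0,0,0,-1],[-0.13,-0.005,-0.318,0,0,0,-1],[-0.173,-0.005,-0.424,0,0,0,-1],[-0.216,-0.005,-0.53,0,0,0,-1],[-0.26,-0.005,-0.636,0,0,0,-1],[-0.302,-0.005,-0.742,0,0,0,-1],[-0.345,-0.005,-0.848,0,0,0,-1],[-0.38,-0.005,-0.933,0,0,0,-1],[-0.4,-0.005,-0.98,0,0,0,-1]]'; python3 -m crank '[[-0.0348,0,-0.0858,0,0,0,-1],[-0.0348,0,-0.0858,0,0,0,-1],[-0.0348,0,-0.0858,0,0,0,-1],[-0.0348,0,-0.0858,0,0,0,-1]]'; python3 - <<'E'
from h import *
st(); plan([.5476,.1957,.155],np.radians(-78.7))
o=robot.get_obs()
im=vision.camera('scene')
cv2.imwrite('pics/s16.png',cv2.resize(im[90:190,120:250],None,fx=6,fy=6,interpolation=cv2.INTER_CUBIC))
P=proj('scene',[o['position']+[0,0,.011],o['position']+[0,0,-.07]]); print((P-[120,90])*6+2.5)
im=vision.camera('top')
cv2.imwrite('pics/t16.png',cv2.resize(im[140:240,100:220],None,fx=5,fy=5,interpolation=cv2.INTER_CUBIC))
E
```

```text
time: 24.6
position: [0.5392, 0.1521, 0.2255]
tool_rot: [-0.07, 0.704, -0.703, 0.07]
ft_force: [0.6, 0.0, 0.3]
grip_width: 0.0154
time: 25.1
position: [0.5479, 0.1939, 0.226]
tool_rot: [0.069, -0.704, 0.704, -0.068]
ft_force: [-0.2, -0.5, -0.2]
grip_width: 0.0157
t 25.1 grasp [0.5479 0.1939 0.231 ] yaw -78.85 y [-0.001 -0.    -1.   ] F [-0.2 -0.5 -0.2] w 0.0157 q [0.15 0.48 1.56 0.   1.11 1.52]
row [-0.0004  0.152  -0.0036  0.     -0.0008  0.0004] dist mm 76.0 deg 0.2
[[322.60787834 131.23299933]
 [338.19911219 295.66661086]]
```

View pics/s16.png

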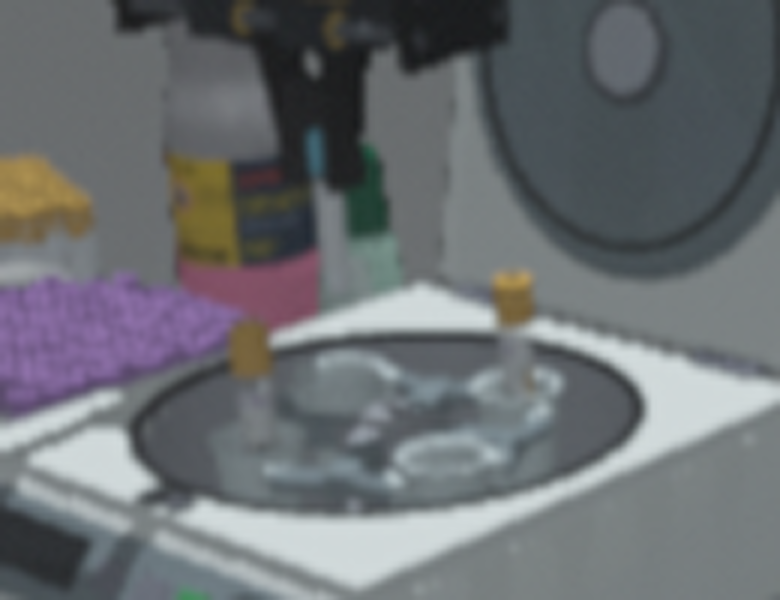

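View pics/t16.png

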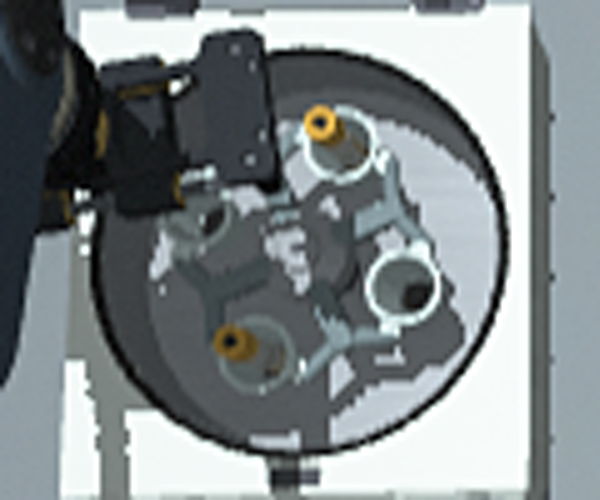

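```bash
python3 -m crank '[[0,0,-0.004,0,-0.0008,0,-1],[0,0.03,-0.004,0,-0.0008,0,-1],[0,0.06,-0.004,0,-0.0008,0,-1],[0,0.09,-0.004,0,-0.0008,0,-1],[0,0.12,-0.004,0,-0.0008,0,-1],[0,0.145,-0.004,0,-0.0008,0,-1],[0,0.152,-0.004,0,-0.0008,0,-1],[0,0.152,-0.004,0,-0.0008,0,-1],[0,0.152,-0.004,0,-0.0008,0,-1]]'; python3 - <<'E'
from h import *
st(); plan([.5476,.1957,.145],np.radians(-78.7))
im=vision.camera('scene')
cv2.imwrite('pics/s17.png',cv2.resize(im[90:190,120:250],None,fx=6,fy=6,interpolation=cv2.INTER_CUBIC))
E
```

```text
time: 26.32
position: [0.5483, 0.1971, 0.1509]
tool_rot: [-0.07, 0.704, -0.703, 0.07]
ft_force: [0.7, 0.0, -0.5]
grip_width: 0.0154
t 26.32 grasp [0.5482 0.1971 0.1559] yaw -78.63 y [ 0.001  0.001 -1.   ] F [ 0.7  0.  -0.5] w 0.0154 q [0.15 0.58 1.62 0.   0.94 1.53]
row [ 0.0019  0.0219  0.0026  0.0001  0.0004 -0.0004] dist mm 11.0 deg 0.1
```

View pics/s17.png

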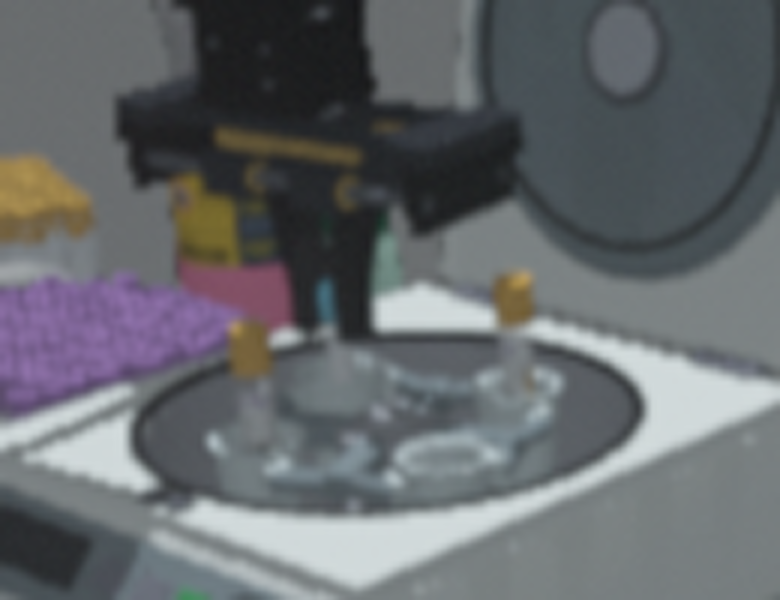

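```bash
python3 -m crank '[[0.001,0.004,0.002,0,0,0,-1],[0.001,0.008,0.002,0,0,0,-1],[0.001,0.012,0.002,0,0,0,-1],[0.001,0.016,0.002,0,0,0,-1],[0.001,0.02,0.002,0,0,0,-1],[0.001,0.02,0.002,0,0,0,-1]]'; python3 -m crank '[[0,0.002,0,0,0,0,-1],[0,0.002,0,0,0,0,-1]]';python3 -m crank '[[0,0.002,0,0,0,0,-1],[0,0.002,0,0,0,0,-1]]'
```

```text
time: 27.12
position: [0.5473, 0.1959, 0.1401]
tool_rot: [-0.07, 0.704, -0.704, 0.07]
ft_force: [0.6, 0.6, -0.5]
grip_width: 0.0154
time: 27.38
position: [0.5475, 0.196, 0.1393]
tool_rot: [-0.07, 0.704, -0.704, 0.07]
ft_force: [0.4, 0.2, 0.1]
grip_width: 0.0156
time: 27.62
position: [0.5474, 0.1959, 0.1383]
tool_rot: [-0.07, 0.704, -0.704, 0.07]
ft_force: [0.1, -0.6, 0.6]
grip_width: 0.0155
```

```bash
python3 -m crank '[[0,0.002,0,0,0,0,-1],[0,0.002,0,0,0,0,-1]]';python3 -m crank '[[0,0.001,0,0,0,0,-1],[0,0.001,0,0,0,0,-1]]'
```

```text
time: 27.88
position: [0.5478, 0.196, 0.1378]
tool_rot: [-0.07, 0.704, -0.703, 0.07]
ft_force: [0.1, -0.0, 4.0]
grip_width: 0.0156
time: 28.12
position: [0.5482, 0.1961, 0.1378]
tool_rot: [-0.069, 0.704, -0.703, 0.071]
ft_force: [-0.5, 0.3, 6.4]
grip_width: 0.0153
```

```bash
python3 -m crank '[[0,0,0,0,0,0,-0.4],[0,0,0,0,0,0,-0.26],[0,0,0,0,0,0,-0.26],[0,0,0,0,0,0,-0.26],[0,-0.02,0,0,0,0,-0.26],[0,-0.08,0,0,0,0,-0.26],[0,-0.16,0,0,0,0,-0.26],[0,-0.2,0,0,0,0,-0.26],[0,-0.2,0,0,0,0,-0.26]]'; python3 - <<'E'
from h import *
st(); plan([.4477,-.4131,.2],np.radians(11.3))
im=vision.camera('scene')
cv2.imwrite('pics/s18.png',cv2.resize(im[90:190,120:250],None,fx=6,fy=6,interpolation=cv2.INTER_CUBIC))
E
```

```text
time: 29.25
position: [0.5488, 0.1962, 0.2393]
tool_rot: [-0.068, 0.704, -0.703, 0.072]
ft_force: [0.3, -1.1, -1.5]
grip_width: 0.0323
t 29.25 grasp [0.5488 0.1962 0.2443] yaw -78.63 y [ 0.005  0.001 -1.   ] F [ 0.3 -1.1 -1.5] w 0.0323 q [0.15 0.47 1.54 0.   1.13 1.52]
row [ 0.4389  0.0862  1.1547 -0.0013 -0.4996 -0.0013] dist mm 619.2 deg 89.9
```

View pics/s18.png

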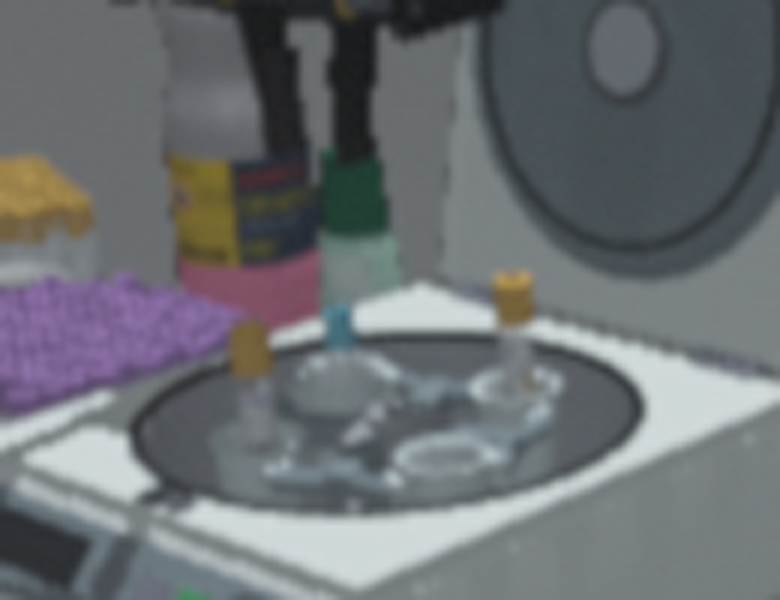

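```bash
python3 -m crank '[[0.043,0,0.112,0,0,0,-0.26],[0.085,0,0.225,0,-0.055,0,-0.26],[0.128,0,0.337,0,-0.11,0,-0.26],[0.17,0,0.45,0,-0.165,0,-0.26],[0.213,0,0.562,0,-0.22,0,-0.26],[0.256,0,0.675,0,-0.275,0,-0.26],[0.3,0.02,0.787,0,-0.33,0,-0.26],[0.34,0.04,0.9,0,-0.385,0,-0.26],[0.365,0.06,0.96,0,-0.44,0,-0.26],[0.38,0.06,0.99,0,-0.495,0,-0.26]]'; python3 -m crank '[[0,0,0,0,0,0,-0.26]]'; python3 - <<'E'
from h import *
st(); plan([.4477,-.4131,.2],np.radians(11.3))
E
```

```text
time: 30.55
position: [0.457, -0.3295, 0.2041]
tool_rot: [-0.543, 0.455, -0.452, 0.543]
ft_force: [-0.4, 1.2, 0.1]
grip_width: 0.0325
time: 30.68
position: [0.4577, -0.3276, 0.205]
tool_rot: [-0.541, 0.457, -0.454, 0.541]
ft_force: [0.8, 0.6, 0.1]
grip_width: 0.032
t 30.68 grasp [ 0.4577 -0.3276  0.21  ] yaw 9.83 y [-0.002  0.003 -1.   ] F [0.8 0.6 0.1] w 0.032 q [-0.82  0.48  1.62  0.    1.04 -0.99]
row [ 0.1652  0.0196 -0.0488  0.0005 -0.0082 -0.0009] dist mm 86.7 deg 1.5
```

```bash
python3 -m crank '[[0.08,0,-0.024,0,-0.008,0,-0.26],[0.14,0.01,-0.04,0,-0.008,0,-0.26],[0.165,0.02,-0.0488,0,-0.008,0,-0.26],[0.165,0.02,-0.0488,0,-0.008,0,-0.26],[0.165,0.02,-0.0488,0,-0.008,0,-0.26],[0.165,0.02,-0.0488,0,-0.008,0,-0.26]]';  python3 - <<'E'
from h import *
st(); plan([.4477,-.4131,.079],np.radians(11.3))
im=vision.camera('scene')
cv2.imwrite('pics/s19.png',cv2.resize(im[150:310,250:450],None,fx=4,fy=4,interpolation=cv2.INTER_CUBIC))
E
```

```text
time: 31.42
position: [0.4495, -0.411, 0.1969]
tool_rot: [-0.548, 0.447, -0.447, 0.548]
ft_force: [-0.4, -0.6, 0.4]
grip_width: 0.0324
t 31.43 grasp [ 0.4495 -0.411   0.2019] yaw 11.62 y [-0.     0.001 -1.   ] F [-0.4 -0.6  0.4] w 0.0324 q [-0.92  0.55  1.51  0.    1.08 -1.13]
row [ 0.0037  0.2458 -0.0045  0.      0.0018 -0.0003] dist mm 122.9 deg 0.3
```

View pics/s19.png

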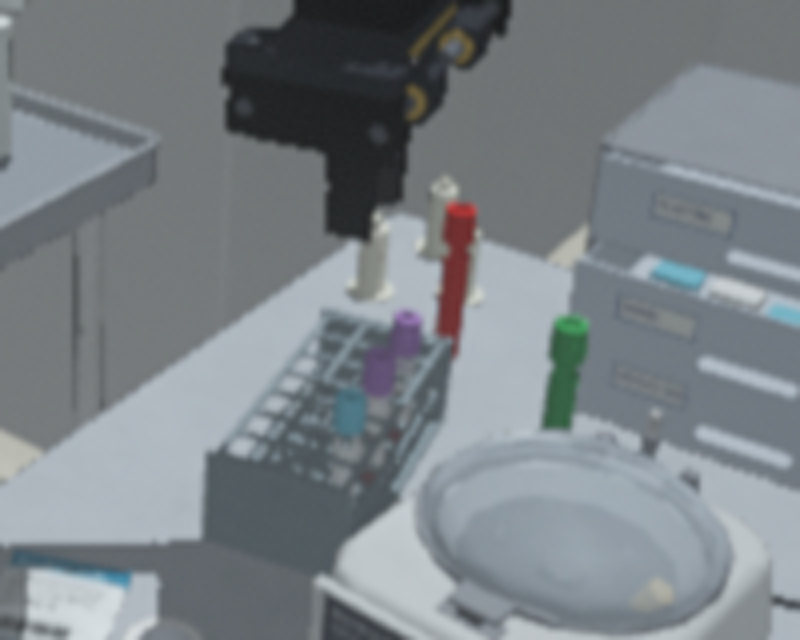

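```bash
python3 -m crank '[[0.0037,0.04,-0.006,0,0.0018,0,-0.26],[0.0037,0.09,-0.006,0,0.0018,0,-0.26],[0.0037,0.13,-0.006,0,0.0018,0,-0.26],[0.0037,0.16,-0.006,0,0.0018,0,-0.26],[0.0037,0.17,-0.006,0,0.0018,0,-0.26],[0.0037,0.17,-0.006,0,0.0018,0,-0.26],[0.0037,0.17,-0.006,0,0.0018,0,-0.26]]';  python3 - <<'E'
from h import *
st(); plan([.4477,-.4131,.079],np.radians(11.3))
im=vision.camera('scene')
cv2.imwrite('pics/s20.png',cv2.resize(im[190:310,270:400],None,fx=5,fy=5,interpolation=cv2.INTER_CUBIC))
E
```

```text
time: 32.35
position: [0.4471, -0.4152, 0.1125]
tool_rot: [0.547, -0.448, 0.449, -0.546]
ft_force: [-0.2, 0.4, 1.0]
grip_width: 0.0324
t 32.35 grasp [ 0.4471 -0.4152  0.1175] yaw 11.24 y [ 0.001 -0.001 -1.   ] F [-0.2  0.4  1. ] w 0.0324 q [-0.93  0.67  1.57  0.    0.9  -1.13]
row [-0.004   0.077   0.0019 -0.0002 -0.0003  0.0004] dist mm 38.5 deg 0.1
```

View pics/s20.png

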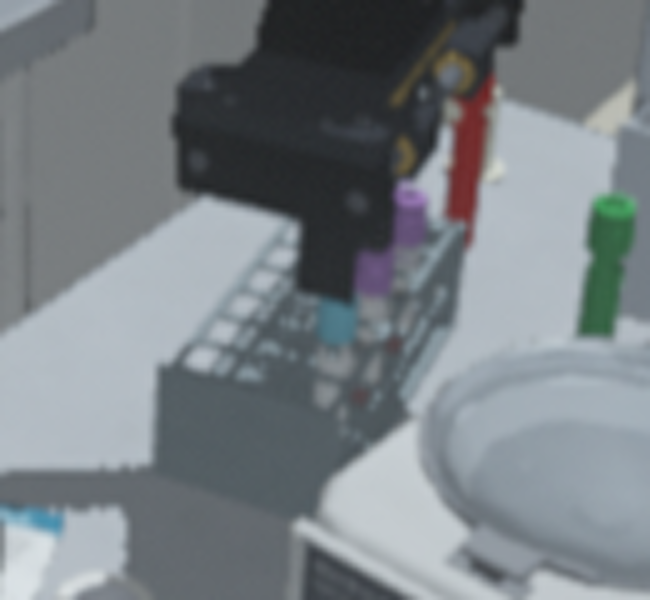

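```bash
python3 -m crank '[[-0.003,0.02,0.001,0,0,0,-0.26],[-0.003,0.04,0.001,0,0,0,-0.26],[-0.003,0.06,0.001,0,0,0,-0.26],[-0.003,0.072,0.001,0,0,0,-0.26],[-0.003,0.077,0.001,0,0,0,-0.26],[-0.003,0.077,0.001,0,0,0,-0.26]]';  python3 - <<'E'
from h import *
st(); plan([.4477,-.4131,.079],np.radians(11.3))
im=vision.camera('scene')
cv2.imwrite('pics/s21.png',cv2.resize(im[190:310,270:400],None,fx=5,fy=5,interpolation=cv2.INTER_CUBIC))
E
```

```text
time: 33.15
position: [0.4469, -0.4132, 0.073]
tool_rot: [-0.546, 0.449, -0.448, 0.547]
ft_force: [0.8, -0.3, -0.4]
grip_width: 0.032
t 33.15 grasp [ 0.4469 -0.4132  0.078 ] yaw 11.24 y [-0.  0. -1.] F [ 0.8 -0.3 -0.4] w 0.032 q [-0.93  0.72  1.6   0.    0.82 -1.13]
row [ 0.0002 -0.002   0.0017  0.0001 -0.0003 -0.0002] dist mm 1.3 deg 0.1
```

View pics/s21.png

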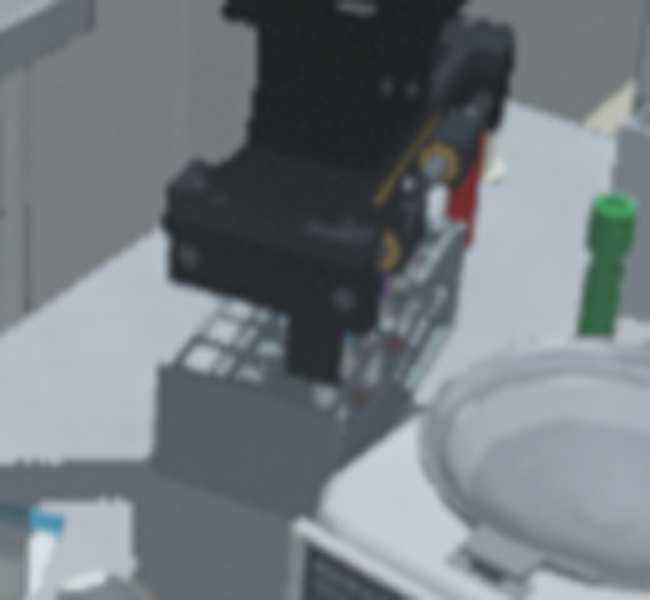

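```bash
python3 -m crank '[[0,0,0.001,0,0,0,-1],[0,0,0.001,0,0,0,-1],[0,0,0.001,0,0,0,-1],[0,0,0.001,0,0,0,-1],[0,-0.02,0.001,0,0,0,-1],[0,-0.06,0.001,0,0,0,-1],[0,-0.13,0.001,0,0,0,-1],[0,-0.2,0.001,0,0,0,-1],[0,-0.27,0.001,0,0,0,-1],[0,-0.31,0.001,0,0,0,-1]]' 15; python3 -m crank '[[0,0,0,0,0,0,-1],[0,0,0,0,0,0,-1],[0,0,0,0,0,0,-1]]'; python3 - <<'E'
from h import *
st(); plan([.5063,.0725,.232],np.radians(11.3)); plan([.5063,.0725,.232],np.radians(-78.7))
im=vision.camera('scene')
cv2.imwrite('pics/s22.png',cv2.resize(im[110:310,250:450],None,fx=3,fy=3,interpolation=cv2.INTER_CUBIC))
E
```

```text
time: 34.45
position: [0.4479, -0.4136, 0.2311]
tool_rot: [0.547, -0.447, 0.45, -0.546]
ft_force: [-0.3, -0.1, -1.3]
grip_width: 0.0156
time: 34.83
position: [0.4469, -0.4124, 0.2268]
tool_rot: [-0.546, 0.45, -0.448, 0.547]
ft_force: [-0.2, -0.2, 0.2]
grip_width: 0.0154
t 34.83 grasp [ 0.4469 -0.4124  0.2318] yaw 11.24 y [-0.002  0.003 -1.   ] F [-0.2 -0.2  0.2] w 0.0154 q [-0.93  0.52  1.48  0.    1.14 -1.13]
row [-9.280e-01  1.900e-03  3.056e-01  4.000e-04 -4.000e-04 -9.000e-04] dist mm 488.5 deg 0.2
row [-9.280e-01  1.900e-03  3.056e-01  1.000e-03  4.996e-01 -4.000e-04] dist mm 488.5 deg 89.9
```

View pics/s22.png

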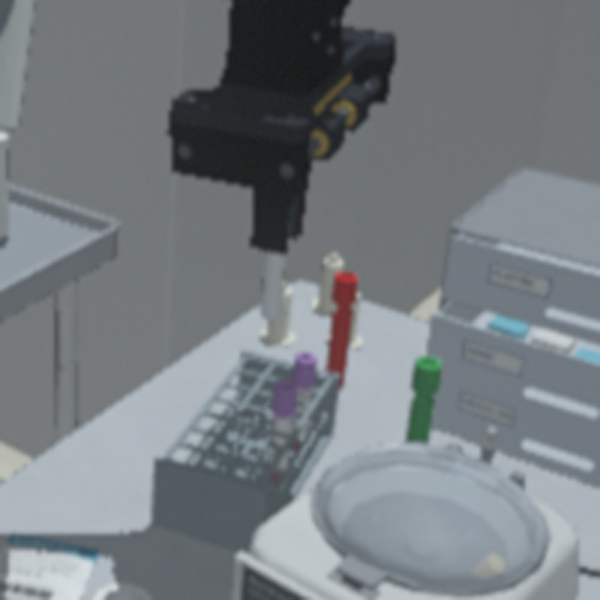

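```bash
python3 -m crank '[[-0.103,0,0.034,0,0,0,-1],[-0.206,0,0.068,0,0,0,-1],[-0.309,0,0.102,0,0,0,-1],[-0.412,0,0.136,0,0,0,-1],[-0.515,0,0.17,0,0,0,-1],[-0.618,0,0.204,0,0,0,-1],[-0.721,0,0.238,0,0,0,-1],[-0.82,0,0.27,0,0,0,-1],[-0.89,0,0.293,0,0,0,-1],[-0.928,0.002,0.3056,0,0,0,-1]]'; python3 -m crank '[[0,0,0,0,0,0,-1],[0,0,0,0,0,0,-1],[0,0,0,0,0,0,-1],[0,0,0,0,0,0,-1]]'; python3 - <<'E'
from h import *
st(); plan([.5063,.0725,.155],np.radians(11.3))
o=robot.get_obs()
im=vision.camera('scene')
cv2.imwrite('pics/s23.png',cv2.resize(im[90:190,120:250],None,fx=6,fy=6,interpolation=cv2.INTER_CUBIC))
P=proj('scene',[o['position']+[0,0,.012],o['position']+[0,0,-.069]]); print((P-[120,90])*6+2.5)
im=vision.camera('top')
cv2.imwrite('pics/t23.png',cv2.resize(im[140:240,100:220],None,fx=5,fy=5,interpolation=cv2.INTER_CUBIC))
E
```

```text
time: 36.12
position: [0.5065, 0.0739, 0.2267]
tool_rot: [0.547, -0.448, 0.447, -0.547]
ft_force: [0.3, 0.1, -0.2]
grip_width: 0.0155
time: 36.62
position: [0.5068, 0.0709, 0.2273]
tool_rot: [-0.546, 0.449, -0.449, 0.546]
ft_force: [0.8, 0.1, 0.1]
grip_width: 0.0154
t 36.62 grasp [0.5068 0.0709 0.2323] yaw 11.16 y [-0.  0. -1.] F [0.8 0.1 0.1] w 0.0154 q [-0.08  0.39  1.72  0.    1.03 -0.27]
row [-3.200e-03  1.547e-01 -4.000e-04  1.000e-04 -8.000e-04 -1.000e-04] dist mm 77.3 deg 0.1
[[430.28691097 192.25875335]
 [443.95603882 369.57801201]]
```

View pics/s23.png

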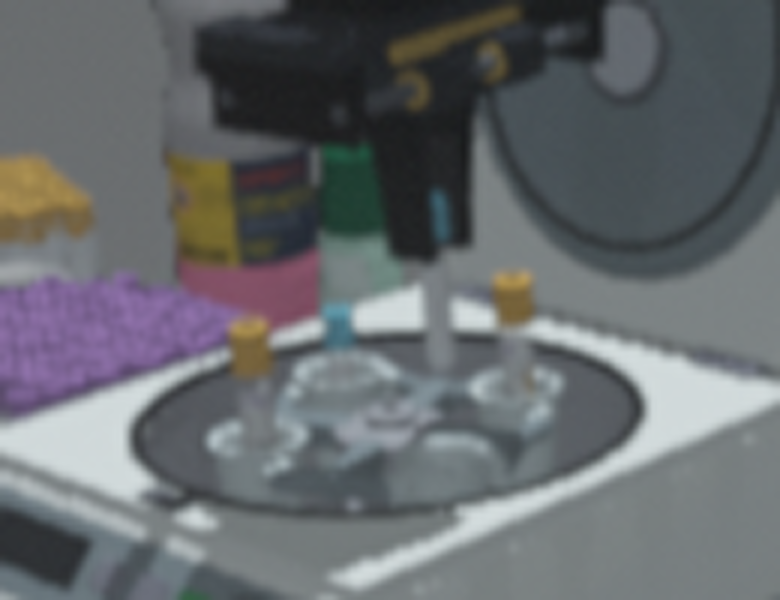

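View pics/t23.png

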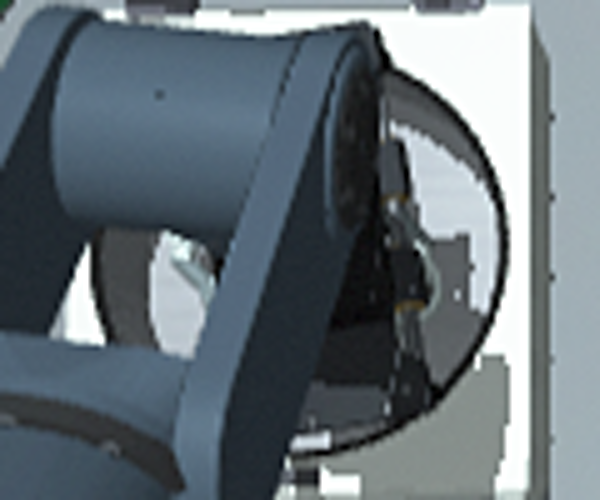

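```bash
python3 -m crank '[[-0.0015,0,0,0,-0.0008,0,-1],[-0.0015,0.03,0,0,-0.0008,0,-1],[-0.0015,0.06,0,0,-0.0008,0,-1],[-0.0015,0.09,0,0,-0.0008,0,-1],[-0.0015,0.12,0,0,-0.0008,0,-1],[-0.0015,0.145,0,0,-0.0008,0,-1],[-0.0015,0.154,0,0,-0.0008,0,-1],[-0.0015,0.154,0,0,-0.0008,0,-1],[-0.0015,0.154,0,0,-0.0008,0,-1]]'; python3 - <<'E'
from h import *
st(); plan([.5063,.0725,.145],np.radians(11.3))
im=vision.camera('scene')
cv2.imwrite('pics/s24.png',cv2.resize(im[90:190,120:250],None,fx=6,fy=6,interpolation=cv2.INTER_CUBIC))
E
```

```text
time: 37.85
position: [0.5071, 0.0726, 0.1507]
tool_rot: [-0.547, 0.448, -0.448, 0.547]
ft_force: [0.3, -0.4, 0.4]
grip_width: 0.0156
t 37.85 grasp [0.5071 0.0726 0.1557] yaw 11.39 y [ 0.001  0.    -1.   ] F [ 0.3 -0.4  0.4] w 0.0156 q [-0.08  0.51  1.8   0.    0.84 -0.28]
row [-0.0002  0.0215 -0.0016 -0.0003  0.0005 -0.    ] dist mm 10.8 deg 0.1
```

View pics/s24.png

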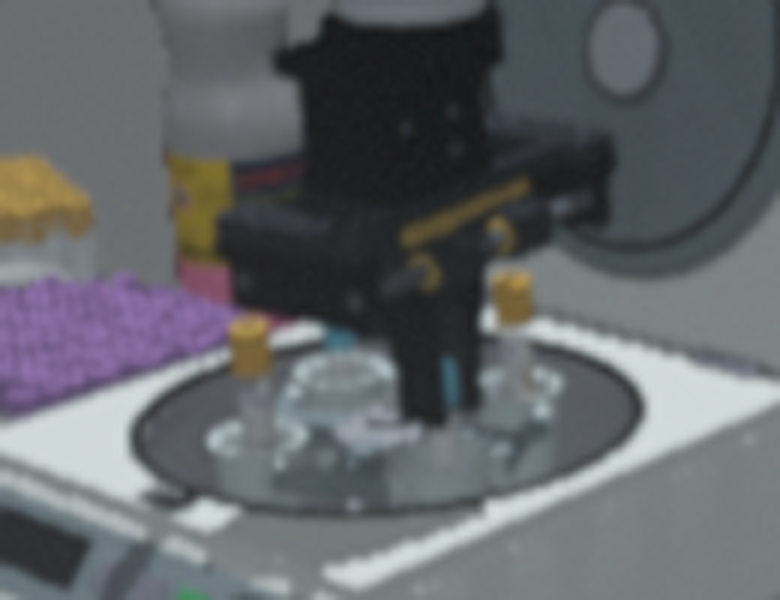

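```bash
python3 -m crank '[[0,0.004,-0.001,0,0,0,-1],[0,0.008,-0.001,0,0,0,-1],[0,0.012,-0.001,0,0,0,-1],[0,0.016,-0.001,0,0,0,-1],[0,0.021,-0.001,0,0,0,-1],[0,0.021,-0.001,0,0,0,-1]]'; python3 -m crank '[[0,0.002,0,0,0,0,-1],[0,0.002,0,0,0,0,-1]]';python3 -m crank '[[0,0.002,0,0,0,0,-1],[0,0.002,0,0,0,0,-1]]'; python3 -m crank '[[0,0.001,0,0,0,0,-1],[0,0.001,0,0,0,0,-1]]'
```

```text
time: 38.65
position: [0.506, 0.0725, 0.1396]
tool_rot: [0.547, -0.448, 0.448, -0.547]
ft_force: [-0.0, -0.1, 0.1]
grip_width: 0.0152
time: 38.9
position: [0.5061, 0.0725, 0.1388]
tool_rot: [-0.547, 0.448, -0.448, 0.547]
ft_force: [-0.2, -0.5, -0.4]
grip_width: 0.0155
time: 39.15
position: [0.5061, 0.0725, 0.1378]
tool_rot: [-0.547, 0.448, -0.448, 0.547]
ft_force: [-0.0, 0.0, 0.4]
grip_width: 0.0157
time: 39.4
position: [0.5062, 0.0725, 0.1374]
tool_rot: [-0.547, 0.448, -0.448, 0.547]
ft_force: [-0.4, 0.2, 0.4]
grip_width: 0.0159
```

```bash
python3 -m crank '[[0,0.001,0,0,0,0,-1],[0,0.001,0,0,0,0,-1]]';python3 -m crank '[[0,0.001,0,0,0,0,-1],[0,0.001,0,0,0,0,-1]]'; python3 -m crank '[[0,0.001,0,0,0,0,-1],[0,0.001,0,0,0,0,-1]]'
```

```text
time: 39.65
position: [0.5065, 0.0724, 0.1372]
tool_rot: [-0.547, 0.448, -0.448, 0.547]
ft_force: [0.0, -0.3, 3.9]
grip_width: 0.0153
time: 39.9
position: [0.5069, 0.0724, 0.1372]
tool_rot: [-0.547, 0.447, -0.448, 0.548]
ft_force: [-1.4, -0.8, 7.3]
grip_width: 0.0155
time: 40.15
position: [0.5074, 0.0724, 0.137]
tool_rot: [-0.546, 0.447, -0.449, 0.548]
ft_force: [-1.1, 0.3, 8.8]
grip_width: 0.0157
```

Contact on the floor (foot ≈ 0.068). Release, lift, and back off so that both cameras see everything.

```bash
python3 -m crank '[[0,0,0,0,0,0,-0.4],[0,0,0,0,0,0,-0.26],[0,0,0,0,0,0,-0.26],[0,0,0,0,0,0,-0.26],[0,-0.02,0,0,0,0,-0.26],[0,-0.08,0,0,0,0,-0.26],[0,-0.16,0,0,0,0,-0.26],[0,-0.22,0,0,0,0,-0.26],[0,-0.22,0,0,0,0,-0.26]]'; python3 -m crank '[[0.1,0,0,0,0,0,-0.26],[0.2,0,0,0,0,0,-0.26],[0.3,0,0,0,0,0,-0.26],[0.4,0,0,0,0,0,-0.26],[0.5,0,0,0,0,0,-0.26],[0.5,0,0,0,0,0,-0.26],[0.5,0,0,0,0,0,-0.26]]'; python3 - <<'E'
from h import *
st()
im=vision.camera('scene'); cv2.imwrite('pics/s25f.png',im)
cv2.imwrite('pics/s25.png',cv2.resize(im[90:190,120:250],None,fx=6,fy=6,interpolation=cv2.INTER_CUBIC))
im=vision.camera('top');cv2.imwrite('pics/t25f.png',im)
cv2.imwrite('pics/t25.png',cv2.resize(im[140:240,100:220],None,fx=5,fy=5,interpolation=cv2.INTER_CUBIC))
E
```

```text
time: 41.28
position: [0.5079, 0.0724, 0.2488]
tool_rot: [-0.546, 0.446, -0.45, 0.549]
ft_force: [-1.2, 0.0, 0.6]
grip_width: 0.0327
time: 42.15
position: [0.5545, -0.172, 0.2445]
tool_rot: [0.547, -0.449, 0.447, -0.547]
ft_force: [0.2, -0.4, 0.2]
grip_width: 0.0321
t 42.15 grasp [ 0.5545 -0.172   0.2495] yaw 11.35 y [-0.003  0.002 -1.   ] F [ 0.2 -0.4  0.2] w 0.0321 q [-0.49  0.46  1.54  0.    1.15 -0.69]
```

View pics/s25.png

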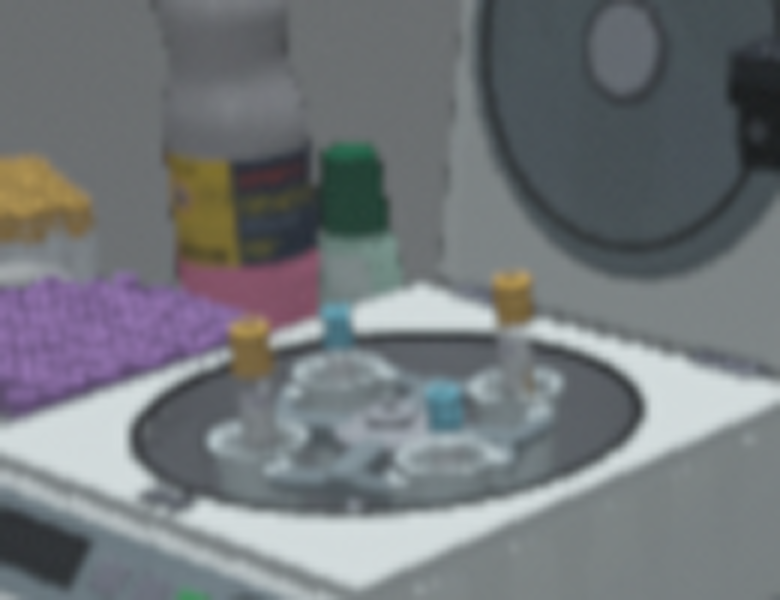

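View pics/t25.png

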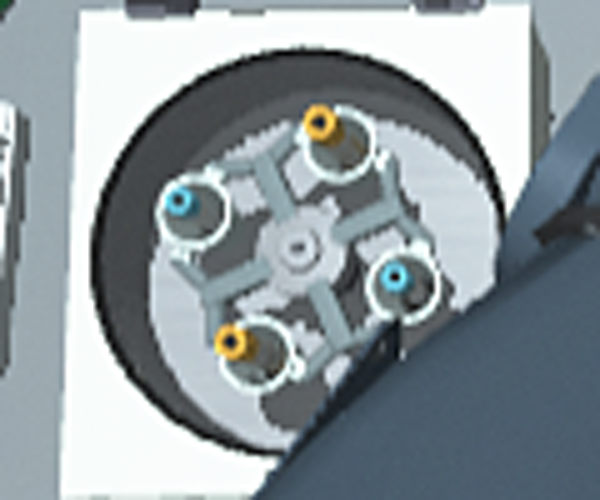

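View pics/t25f.png

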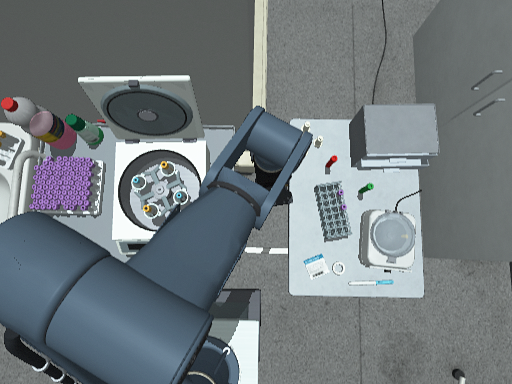

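View pics/s25f.png

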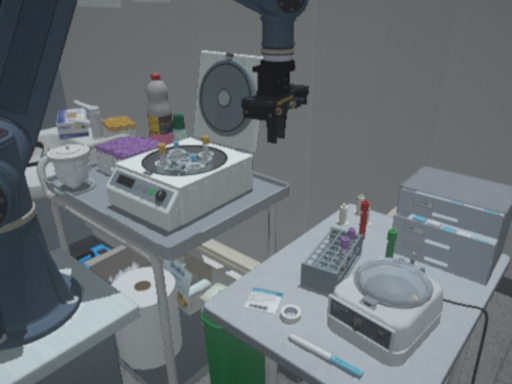

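```bash
python3 - <<'E'
from h import *
T=lambda c:((c[0]+.5)/5-.5+100,(c[1]+.5)/5-.5+140); S=lambda c:((c[0]+.5)/6-.5+120,(c[1]+.5)/6-.5+90)
for n,a,b in [('och far',(321,123),(514,276)),('och near',(233,342),(250,325)),('blue left',(180,201),(337,311)),('blue right',(395,277),(445,388))]: print(n,*tri(T(a),S(b)))
import cv2
a=cv2.imread('pics/top0.png')
E
```

```text
och far [0.58799078 0.11083764 0.17299239] 0.0006406217366453947
och near [0.46539232 0.15200673 0.17241603] 0.001298751544604257
blue left [0.546903   0.19378412 0.14848857] 0.001203530676786696
blue right [0.50628618 0.07022798 0.14995243] 0.00040401184546243424
```

Cap heights match seated tubes (expected 0.172 and 0.149). The robot is clear and holding still, so I'm handing in.

```bash
python3 - <<'E'
from h import *
st(); print(robot.hand_in())
E
```

```text
t 42.25 grasp [ 0.5548 -0.1711  0.2501] yaw 11.45 y [-0.002  0.002 -1.   ] F [ 0.6 -0.6 -0.5] w 0.0324 q [-0.49  0.46  1.54  0.    1.15 -0.69]
the job is handed in; nothing more can be done
None
```

All four tubes are in the centrifuge, each at the bottom of its own bucket with the cap up. The two ochre tubes are opposite each other, and so are the two light-blue ones. The job was handed in at 42.3 s, with the arm clear of everything.

I took each tube by its cap, lifted it straight up and lowered it until I felt the bucket floor push back (about 4–9 N), then let go.

- **Seating:** after release, the cap tops measured from both cameras were at 0.173 and 0.172 m for the ochre tubes (0.172 expected). The light-blue ones were at 0.148 and 0.150 m (0.149 expected).
- **Surroundings:** the last pictures show the two purple tubes and the other items standing where they were. The rotor shows no visible turn.
- **Small disagreement:** the first height measurement of the bucket mouths was about 2 mm low (0.116 m against the stated 0.118 m). That is within the camera calibration error, and the floor contacts at about 0.068 m agree with the stated value.

No check failed.

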